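Free the seized locating plugs and put them away in the lever-lid case

ROBOT

A 6-joint arm with a two-finger parallel gripper is mounted at the origin on the work surface; the furniture and walls round the work are solid. World frame = base frame: x ahead of the robot, y to its left, z up, the work surface at z = 0. Lengths are in m, angles in rad, forces in N, time in s.
With the tool pointing down it reaches from about 0.325 to 0.85 m from the base axis. Payload 4.4 kg.
Tool frame: the origin (TCP) lies between the finger pads; the fingertips stand env.tip_extent ahead of it and the grasp point (between the pads) lies 2 mm behind it (env.tip_extent is the distance from the TCP to the fingertips, in m); z points along the fingers, y is the line along which they close (so a half turn about z gives the same grasp; the last joint's range is limited). The gripper opens to 94 mm and grips with 3 to 60 N. Pads are 16 mm wide; open, the fingers measure 119 mm over their backs; the gripper's body (75 mm by 177 mm) begins 78 mm behind the grasp point.
Start: joints at [-1.361, 0.207, 1.542, -0, 1.393, -0.15], TCP at [0.202, -0.538, 0.222] pointing down, gripper open.
Joint ranges: [-2.73, 2.73], [-0.86, 2.22], [0.23, 2.46], [-1.11, 4.25], [0.08, 2.63], [-2.82, 2.82]. Speed limits (rad/s): [2.79, 2.79, 3.14, 3.14, 3.14, 3.14].

INTERFACE

Orientations are given as [roll, pitch, yaw] about the fixed x, y, z axes, in that order (R = Rz(yaw) Ry(pitch) Rx(roll)).
In Python, from rig import env gives the robot as it stands.
- The arm moves only by the tool move_arm, never from a script. Its argument "commands" is text: rows parted by semicolons, each of 7 numbers parted by spaces: the turn, a rotation vector about the world's x, y, z in degrees, then the shift along the world's x, y, z in m, then the finger opening in m, from 0 to 0.094. In form: rx ry rz tx ty tz claw; .... A call has 1 to 5 rows; each row shifts and turns the commanded pose from where the row before left it; what a row does not reach is not made up. A row lasts 1/12 s, in which the tool goes at most 41.7 mm and 7.16 degrees, less where a joint would pass 70% of its speed; a pose out of reach is approached as far as the arm can. A call with a gripper value outside its range is refused whole. The fingers move at their own pace and stop on an object; "grip_force" is the grip in N (left out, the last holds). Time passes only in rows, so rows that do not move let the fingers close. It gives the time, the measured TCP pose, the force, the opening and the grip force at its end, in the units of the state.
- env.read_state(): the state, without advancing time (a new reading comes with each control period).
- env.capture(name): name is "side" or "top"; returns the picture (480x640x3 uint8, red, green, blue); there is no depth.
- env.camera_params(name): a dict with "intrinsics" (3x3 intrinsics, pixels), "R" (3x3) and "t" (3): a world point X has camera coordinates R X + t. Camera axes: x right, y down, z forward; pixel columns grow to the right and rows downward; lengths in m; the calibration is good to about 2 mm. A picture is of the moment at which its call begins. camera_params takes no time and is no camera call.
- env.sign_off(): hands the job in; it is judged then, once.
The state is a dict: "t": time; "joint_pos": joint angles; "qvel": joint speeds; "tau": joint torques, N m; "eef_pos": TCP position; "ee_rot": TCP orientation; "force": force on the tool from outside, world axes, zero at the start; "torque": the same for the moment, N m; "grip_width": finger opening in m; "grasp_force": force on a finger pad.
Only numpy, scipy, OpenCV 4.12 (cv2) and the standard library are available. Lean on these libraries where they do the work, as an engineer would, in place of code of your own. Each camera call takes 0.05 s, during which the arm holds its last target. There are 200 camera calls.

TASK

Raise the lid of the storage case with its pedal lever, then work every seized plug out of its sprung holder, twisting it back and forth while pulling lightly so that the sprung block is not dragged up with it, and put each in the compartment whose label shows the shape of its head. When all are in, ease the lever back up so that the lid comes down gently and fully shut. Leave the cutters and the marker pen lying where they are.

Things in the scene. Friction and masses are not known exactly. Their poses are not given: they have to be found in the camera images.
- plug_bar: seized locating plug, steel and aluminium, 64 mm tall, 0.1 to 0.16 kg, with a flat bar for a head (44 mm along its x, 12 mm along its y). Origin: centre of its foot; z: along its axis to the head. From the foot: round shank, diameter 18, 0-32 mm; flange, diameter 32, 32-37 mm; grip head 37-64 mm. Starts upright, jammed in the holder base_ of the same name. None if absent
- plug_square: seized locating plug, steel and aluminium, 64 mm tall, 0.1 to 0.16 kg, with a square head (26 x 26 mm, sides along its x and y). Origin: centre of its foot; z: along its axis to the head. From the foot: round shank, diameter 18, 0-32 mm; flange, diameter 32, 32-37 mm; grip head 37-64 mm. Starts upright, jammed in the holder base_ of the same name. None if absent
- plug_round: seized locating plug, steel and aluminium, 64 mm tall, 0.1 to 0.16 kg, with a round head (30 mm in diameter). Origin: centre of its foot; z: along its axis to the head. From the foot: round shank, diameter 18, 0-32 mm; flange, diameter 32, 32-37 mm; grip head 37-64 mm. Starts upright, jammed in the holder base_ of the same name. None if absent
- base_bar: fixed holder in which plug_bar is jammed (if present): grey plate 80 x 80 x 12 mm, origin at the centre of its underside, z up; on it a sprung steel block 60 x 60 mm, top at z = 46 mm. The plug's axis is the holder's z axis, its foot starts at z = 14 mm. Jaws in the block grip the shank; the plug is free of them after rising 16 mm, and clear of the block after 32 mm
- base_square: fixed holder in which plug_square is jammed (if present): grey plate 80 x 80 x 12 mm, origin at the centre of its underside, z up; on it a sprung steel block 60 x 60 mm, top at z = 46 mm. The plug's axis is the holder's z axis, its foot starts at z = 14 mm. Jaws in the block grip the shank; the plug is free of them after rising 16 mm, and clear of the block after 32 mm
- base_round: fixed holder in which plug_round is jammed (if present): grey plate 80 x 80 x 12 mm, origin at the centre of its underside, z up; on it a sprung steel block 60 x 60 mm, top at z = 46 mm. The plug's axis is the holder's z axis, its foot starts at z = 14 mm. Jaws in the block grip the shank; the plug is free of them after rising 16 mm, and clear of the block after 32 mm
- block_bar (a joint): lift (m) of the sprung block of base_bar off its plate, 0 seated, stop at 0.015. It lifts from about 14 N of pull, 1 N more per mm. A straight pull drags it up with the plug, as sliding the plug straight takes 35 to 55 N. While the plug is turned (about 0.4 N m) it slides up easily, some 2 mm per rad of twist, either way
- block_square (a joint): lift (m) of the sprung block of base_square off its plate, 0 seated, stop at 0.015. It lifts from about 14 N of pull, 1 N more per mm. A straight pull drags it up with the plug, as sliding the plug straight takes 35 to 55 N. While the plug is turned (about 0.4 N m) it slides up easily, some 2 mm per rad of twist, either way
- block_round (a joint): lift (m) of the sprung block of base_round off its plate, 0 seated, stop at 0.015. It lifts from about 14 N of pull, 1 N more per mm. A straight pull drags it up with the plug, as sliding the plug straight takes 35 to 55 N. While the plug is turned (about 0.4 N m) it slides up easily, some 2 mm per rad of twist, either way
- case: black storage case, fixed, 94 (x) x 246 (y) x 78 mm tall, walls and floor 4 mm; origin at the centre of the box's underside, z up. Three compartments side by side, centres at y = +80, 0, -80 mm, each 86 (x) x 76 mm (y) inside, so a plug may stand or lie in it. A step 40 mm deep and 30 mm high along the front (-x) carries the labels. Grey lid hinged on the top back (+x) edge
- label_bar: label tile 32 x 50 x 2 mm on the step of the case, with the raised outline of a bar: plug_bar belongs in the compartment behind this tile. Origin: centre of the tile's underside; axes as the case's. The compartment's centre lies 67 mm from it along +x, its floor 26 mm lower than this origin
- label_square: label tile 32 x 50 x 2 mm on the step of the case, with the raised outline of a square: plug_square belongs in the compartment behind this tile. Origin: centre of the tile's underside; axes as the case's. The compartment's centre lies 67 mm from it along +x, its floor 26 mm lower than this origin
- label_round: label tile 32 x 50 x 2 mm on the step of the case, with the raised outline of a round disc: plug_round belongs in the compartment behind this tile. Origin: centre of the tile's underside; axes as the case's. The compartment's centre lies 67 mm from it along +x, its floor 26 mm lower than this origin
- lever (a joint): pedal lever at the right (-y) side of the case, linked to the lid: 0 = up (lid shut), 0.5 rad = fully down (lid fully up). Stiff, 5 to 10 N at its end; it stays where it is left. Pivot axis along the case's y, through x = -20, y = -145, z = 60 mm of the case. The arm points to -x, 105 mm to the pedal plate, sloping 0.25 rad up when up and 0.25 rad down when down
- lever_fin (a point): middle of the top edge of the upright aluminium fin on the pedal plate: 10 mm thick (y), 24 mm long (x), rising 30 mm from the arm's centre line at right angles to the arm (27 mm above the 38 x 34 mm plate). Press it down from above; pinch it across its thickness to raise the lever
- lid (a joint): angle of the lid (rad): 0 shut, 1.75 fully up, leaning slightly back; always 3.5 times the lever's angle
- marker_red: red marker pen 135 mm long, bystander; origin at the middle of its underside
- side_cutters: blue-handled cutters 146 mm long, bystander; origin at the middle of their underside
Mind the look-alikes: they are no part of the job. Leave any blue or turquoise look-alike of the plug_square alone.

How it is judged:
By the outcome, as a careful person would: the job done as asked, in the order asked, and still so for the second after the job is handed in, with the robot touching nothing.
Of plug_bar, plug_square, plug_round only 2 to 3 are there at a start; the rules pass over those that are not, and their reading is None.
At some moment in a run one of plug_bar, plug_square, plug_round may be knocked a few centimetres aside while the robot is not near it.
Once in a run the grip may slacken for a moment while it holds something.
It also fails if it takes over 210 s, if anything falls off the work surface, if the arm or the gripper's body presses on something with over 40 N, if the wrist force passes 120 N, or if a joint passes its speed limit or range.

## Working session

There is one attempt and no reset: what is moved stays moved. The work goes in short steps, Python scripts to look and compute and a tool call to move; the robot and the scene stay as the last step left them, time stands still between calls to the robot, and variables do not carry over. Pictures are saved under pics/ and viewed, at most 14 in all, crops included, and the job is handed in when it is done.

Besides the shell and the picture viewer there is one more tool, called after "Request:" by a JSON object that holds its "api" and its "payload". move_arm: Moves the arm, as the interface text tells. Its arguments: {"type":"object","properties":{"commands":{"type":"string"},"grip_force":{"type":"number"}},"required":["commands"]}

```bash
mkdir -p pics
cat > h.py <<'E'
import numpy as np, cv2
from rig import env
def snap(cam,name):
    im=env.capture(cam); cv2.imwrite(f'pics/{name}.png',im[:,:,::-1]); return im
def ray(cam,uv):
    p=env.camera_params(cam); R=np.array(p['R']);t=np.array(p['t']);K=np.array(p['intrinsics'])
    d=R.T@np.linalg.inv(K)@np.array([uv[0],uv[1],1.]); return -R.T@t,d
def at(cam,uv,z):
    c,d=ray(cam,uv); return c+d*(z-c[2])/d[2]
def proj(cam,X):
    p=env.camera_params(cam); x=np.array(p['intrinsics'])@(np.array(p['R'])@np.array(X)+np.array(p['t'])); return x[:2]/x[2]
E
python3 - <<'E'
from h import *
snap('top','top0');snap('side','side0')
s=env.read_state();print(s,env.tip_extent)
for c in('top','side'):
    o,d=ray(c,(320,240));print(c,o,d)
E
```

```text
{'t': 0.1, 'joint_pos': array([-1.36150724e+00,  2.07346067e-01,  1.54277881e+00, -2.71634186e-05,
        1.39347851e+00, -1.50448885e-01]), 'qvel': array([ 0.00256574, -0.0013354 , -0.00157444, -0.0009927 ,  0.00213235,
        0.00132882]), 'tau': array([ 9.54699999e-05, -3.71866715e+01, -2.82291126e+01,  7.01006362e-02,
        3.10961308e-02, -5.01467446e-05]), 'eef_pos': array([ 0.20228308, -0.53752055,  0.22141578]), 'ee_rot': array([-3.13960063e+00, -2.74945571e-04,  3.59742518e-01]), 'force': array([-0.49933464, -0.20148109,  0.0095652 ]), 'torque': array([-0.04086063,  0.01501859, -0.0173422 ]), 'grasp_force': 0.0, 'grip_width': 0.0938824420675535} 0.017
top [ 0.24912434 -0.01466939  1.27759751] [ 0.20893906 -0.01400344 -0.97811819]
side [ 0.22771063 -0.85752199  0.58033878] [ 0.29347908  0.82939483 -0.47553074]
```

View pics/top0.png

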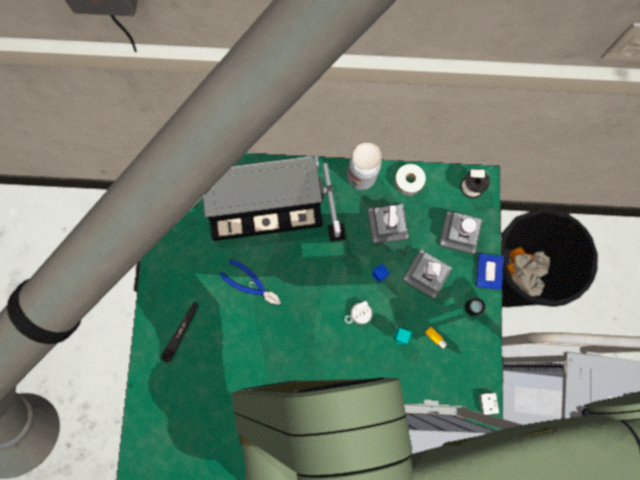

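View pics/side0.png

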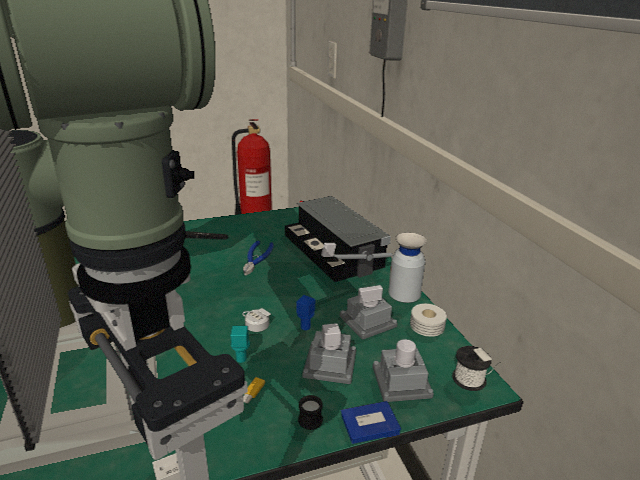

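The top view shows three holders, each with a grey plug: (389,218), (431,269) and (464,228). The case is at (265,200) with its lever fin near (336,228). The look-alikes are blue (380,272) and turquoise (403,336), so I'm leaving both alone. I'll confirm with enlarged crops.

Run:
```python
import cv2,numpy as np
a=cv2.imread('pics/top0.png')[150:300,195:395]; b=cv2.imread('pics/top0.png')[190:300,355:495]
a=cv2.resize(a,(800,600),interpolation=cv2.INTER_CUBIC); cv2.imwrite('pics/c1.png',a)
b=cv2.resize(b,None,fx=5,fy=5,interpolation=cv2.INTER_CUBIC); cv2.imwrite('pics/c2.png',b)
c=cv2.imread('pics/side0.png')[190:410,280:480]
cv2.imwrite('pics/c3.png',cv2.resize(c,None,fx=2.7,fy=2.7,interpolation=cv2.INTER_CUBIC))
```

```text
(no output)
```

View pics/c1.png

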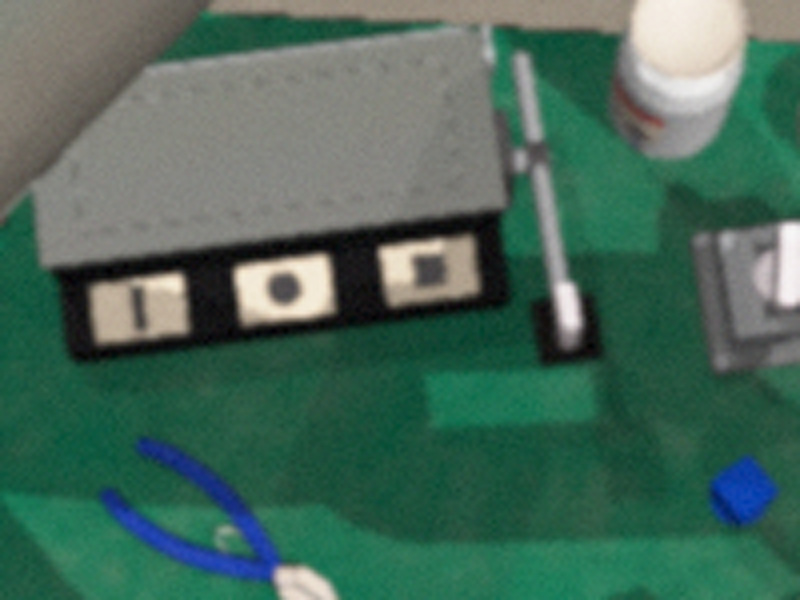

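View pics/c2.png

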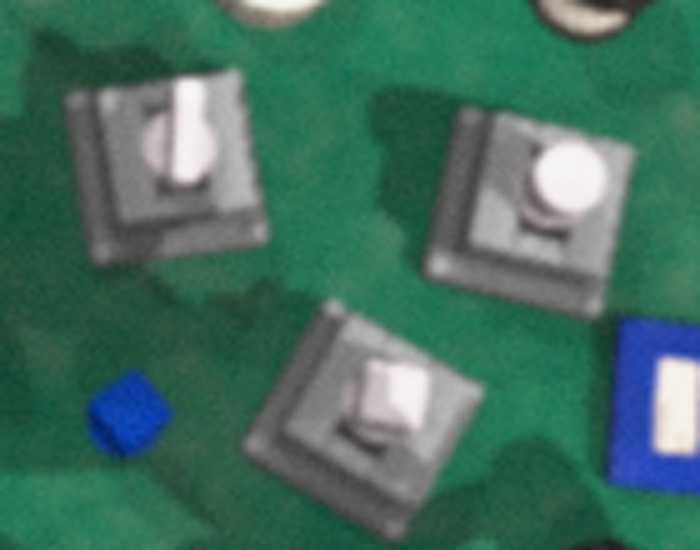

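View pics/c3.png

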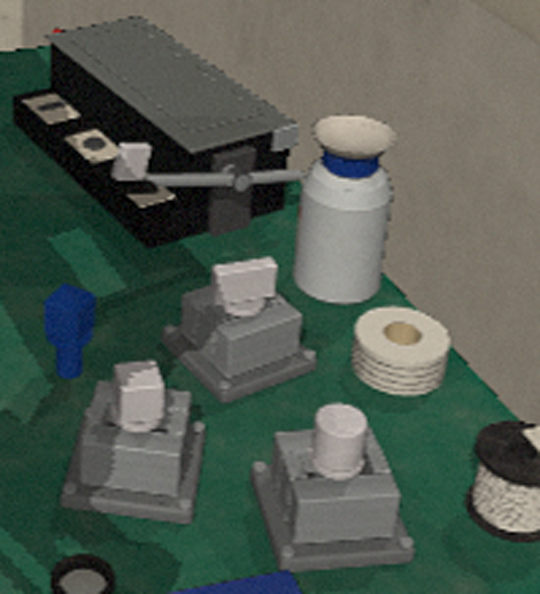

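Crop c1 shows the labels from left to right: bar (230,227), round (266,222) and square (302,217). The lever fin is at about (337,228). Crop c2 shows the bar plug top at (392,216), round at (469,225) and square at (435,267). The blue object at (381,272) is a free-standing look-alike.

```bash
cat > m.py <<'E'
from h import *
c1=lambda x,y:((x+.5)/4+195-.5,(y+.5)/4+150-.5)
c2=lambda x,y:((x+.5)/5+355-.5,(y+.5)/5+190-.5)
c3=lambda x,y:((x+.5)/2.7+280-.5,(y+.5)/2.7+190-.5)
def tri(a,b):
    o1,d1=ray('top',a);o2,d2=ray('side',b)
    A=np.stack([d1,-d2],1);s=np.linalg.lstsq(A,o2-o1,rcond=None)[0]
    p,q=o1+s[0]*d1,o2+s[1]*d2; return (p+q)/2,np.linalg.norm(p-q)
r=lambda v:np.round(v,4)
E
python3 - <<'E'
from m import *
for n,a,b in [('bar',(190,128),(245,268)),('round',(570,175),(341,413)),('square',(405,383),(138,371))]:
    P,e=tri(c2(*a),c3(*b)); print(n,r(P),r(e),'top@78',r(at('top',c2(*a),.078)),'side@78',r(at('side',c3(*b),.078)))
# flange centres z=51
L=[at('top',c1(*p),.032) for p in [(140,309),(285,289),(429,269)]]
for p in L: print('label',r(p),)
d=L[0]-L[2]; print('case yaw',np.degrees(np.arctan2(-d[0],d[1])),np.linalg.norm(d))
S=[at('side',c3(*p),.032) for p in [(50,108),(94,146),(150,194)]]
print('side labels',r(np.array(S)))
# lever fin
print('fin',[r(x) for x in tri(c1(566,300),c3(133,147))])
# bar ends
for p in [(190,80),(187,180)]: print('barend',r(at('top',c2(*p),.078)))
for p in [(216,272),(275,264)]: print('barend side',r(at('side',c3(*p),.078)))
print('sq edge side',[r(at('side',c3(*p),.078)) for p in [(117,368),(152,362),(161,373),(122,379)]])
print('sq top',[r(at('top',c2(*p),.078)) for p in [(370,360),(430,365),(430,405),(385,405)]])
for n,c in [('bar',[(100,95),(240,72),(122,225),(268,205)]),('round',[(497,110),(635,150),(470,248),(605,285)]),('sq',[(347,312),(483,388),(285,425),(418,500)])]:
    Q=np.array([at('top',c2(*p),.046) for p in c]);print(n,r(Q.mean(0)),r([np.linalg.norm(Q[0]-Q[1]),np.linalg.norm(Q[0]-Q[2])]),np.degrees(np.arctan2(*(Q[0]-Q[1])[[0,1]])))
E
```

```text
bar [ 0.5671 -0.1823  0.0757] 0.0012 top@78 [ 0.5671 -0.1822  0.078 ] side@78 [ 0.5649 -0.1854  0.078 ]
round [ 0.5547 -0.3416  0.0813] 0.0002 top@78 [ 0.5554 -0.3424  0.078 ] side@78 [ 0.557  -0.3381  0.078 ]
square [ 0.4592 -0.2723  0.0825] 0.0057 top@78 [ 0.4629 -0.2739  0.078 ] side@78 [ 0.4583 -0.2671  0.078 ]
label [0.5338 0.1657 0.032 ]
label [0.5492 0.0876 0.032 ]
label [0.5647 0.0097 0.032 ]
case yaw 11.228971357428867 0.15910945080403288
side labels [[ 0.5323  0.1645  0.032 ]
 [ 0.548   0.0853  0.032 ]
 [ 0.5659 -0.004   0.032 ]]
fin [array([ 0.53  , -0.0622,  0.1123]), np.float64(0.0038)]
barend [ 0.5881 -0.1817  0.078 ]
barend [ 0.5445 -0.1815  0.078 ]
barend side [ 0.5443 -0.184   0.078 ]
barend side [ 0.5864 -0.1871  0.078 ]
sq edge side [array([ 0.4472, -0.2607,  0.078 ]), array([ 0.4694, -0.2616,  0.078 ]), array([ 0.4708, -0.273 ,  0.078 ]), array([ 0.4467, -0.2713,  0.078 ])]
sq top [array([ 0.4718, -0.2593,  0.078 ]), array([ 0.471 , -0.2842,  0.078 ]), array([ 0.4542, -0.2844,  0.078 ]), array([ 0.4532, -0.2657,  0.078 ])]
bar [ 0.5661 -0.1837  0.046 ] [0.062  0.0584] -12.707938611049894
round [ 0.553  -0.3433  0.046 ] [0.0615 0.063 ] 13.782575380337464
sq [ 0.4582 -0.2717  0.046 ] [0.0655 0.0564] 27.099810931518956
```

Measurements agree: the fin from the model is (0.531,-0.064,0.115), against (0.530,-0.062,0.112) triangulated. Next I move to the fin with the fingers closed.

Request:
{"api": "move_arm", "payload": {"commands": "0 0 -0.47 0.0164 0.0237 0 0;0 0 -0.47 0.0164 0.0237 0 0;0 0 -0.47 0.0164 0.0237 0 0;0 0 -0.47 0.0164 0.0237 0 0;0 0 -0.47 0.0164 0.0237 0 0"}}

```text
t: 0.52
eef_pos: [0.2848, -0.4182, 0.2218]
ee_rot: [-3.14, 0.0, 0.318]
force: [0.2, 0.0, -0.6]
grip_width: 0.0639
grasp_force: 0.0
```

Request:
{"api": "move_arm", "payload": {"commands": "0 0 -0.47 0.0164 0.0237 0 0;0 0 -0.47 0.0164 0.0237 0 0;0 0 -0.47 0.0164 0.0237 0 0;0 0 -0.47 0.0164 0.0237 0 0;0 0 -0.47 0.0164 0.0237 0 0"}}

```text
t: 0.93
eef_pos: [0.3668, -0.2996, 0.222]
ee_rot: [-3.141, 0.0, 0.277]
force: [0.1, -0.6, -0.3]
grip_width: 0.0304
grasp_force: 0.0
```

Request:
{"api": "move_arm", "payload": {"commands": "0 0 -0.47 0.0164 0.0237 0 0;0 0 -0.47 0.0164 0.0237 0 0;0 0 -0.47 0.0164 0.0237 0 0;0 0 -0.47 0.0164 0.0237 0 0;0 0 -0.47 0.0164 0.0237 0 0"}}

```text
t: 1.35
eef_pos: [0.4487, -0.1812, 0.222]
ee_rot: [-3.141, 0.001, 0.236]
force: [0.9, -0.2, 0.0]
grip_width: 0.0007
grasp_force: 0.0
```

Request:
{"api": "move_arm", "payload": {"commands": "0 0 -0.47 0.0164 0.0237 -0.01 0;0 0 -0.47 0.0164 0.0237 -0.01 0;0 0 -0.47 0.0164 0.0237 -0.01 0;0 0 -0.47 0.0164 0.0237 -0.01 0;0 0 -0.47 0.0164 0.0237 -0.01 0"}}

```text
t: 1.77
eef_pos: [0.5307, -0.0627, 0.1715]
ee_rot: [-3.141, 0.001, 0.195]
force: [0.8, -0.3, -0.2]
grip_width: 0.0004
grasp_force: 0.0
```

Run:
```python
from m import *
print('bottle top',[r(x) for x in tri(c1(688,35),c3(355,135))])
```

```text
bottle top [array([ 0.6745, -0.1197,  0.1279]), np.float64(0.0052)]
```

Request:
{"api": "move_arm", "payload": {"commands": "0 0 0 0 -0.0005 -0.012 0;0 0 0 0 -0.0005 -0.012 0;0 0 0 0 0 -0.01 0;0 0 0 0 0 -0.003 0;0 0 0 -0.001 0 -0.004 0"}}

```text
t: 2.18
eef_pos: [0.5284, -0.0659, 0.1317]
ee_rot: [-3.14, 0.002, 0.194]
force: [-3.3, 0.5, 8.2]
grip_width: 0.0004
grasp_force: 3.6
```

Request:
{"api": "move_arm", "payload": {"commands": "0 0 0 -0.0012 -0.0002 -0.004 0;0 0 0 -0.0012 -0.0002 -0.004 0;0 0 0 -0.0012 -0.0003 -0.004 0;0 0 0 -0.0012 -0.0002 -0.004 0;0 0 0 -0.0012 -0.0002 -0.004 0"}}

```text
t: 2.6
eef_pos: [0.5215, -0.0677, 0.1123]
ee_rot: [-3.141, 0.003, 0.194]
force: [-5.6, -0.2, 7.2]
grip_width: 0.0004
grasp_force: 3.6
```

Request:
{"api": "move_arm", "payload": {"commands": "0 0 0 -0.0012 -0.0002 -0.004 0;0 0 0 -0.0012 -0.0002 -0.004 0;0 0 0 -0.0012 -0.0003 -0.004 0;0 0 0 -0.0012 -0.0002 -0.004 0;0 0 0 -0.0012 -0.0002 -0.004 0"}}

```text
t: 3.02
eef_pos: [0.5166, -0.0687, 0.0923]
ee_rot: [-3.142, 0.001, 0.194]
force: [-1.6, 0.9, 5.5]
grip_width: 0.0003
grasp_force: 2.7
```

Request:
{"api": "move_arm", "payload": {"commands": "0 0 0 0 0 -0.003 0;0 0 0 0 0 -0.003 0;0 0 0 0 0 -0.002 0;0 0 0 0 0 -0.002 0;0 0 0 0 0 0 0"}}

```text
t: 3.43
eef_pos: [0.516, -0.0687, 0.0816]
ee_rot: [3.141, 0.003, 0.195]
force: [-6.8, -2.4, 6.9]
grip_width: 0.0003
grasp_force: 5.6
```

Request:
{"api": "move_arm", "payload": {"commands": "0 0 0 0 0 -0.001 0;0 0 0 0 0 -0.001 0;0 0 0 0 0 -0.001 0;0 0 0 0 0 0 0;0 0 0 0 0 0 0"}}

```text
t: 3.85
eef_pos: [0.5162, -0.0688, 0.081]
ee_rot: [3.14, 0.004, 0.196]
force: [-11.9, -0.5, 20.9]
grip_width: 0.0004
grasp_force: 13.3
```

Request:
{"api": "move_arm", "payload": {"commands": "0 0 0 0 0 0.015 0;0 0 0 0 0 0.03 0;0 0 0 0 0 0.03 0.03;0 0 -2 0 -0.01 0.02 0.05;0 0 -2 0.008 -0.015 0 0.05"}}

```text
t: 4.27
eef_pos: [0.5287, -0.0933, 0.1787]
ee_rot: [3.138, -0.01, 0.125]
force: [1.0, 0.7, 0.3]
grip_width: 0.0169
grasp_force: 0.0
```

Request:
{"api": "move_arm", "payload": {"commands": "0 0 -2 0.009 -0.018 0 0.05;0 0 -2 0.009 -0.018 0 0.05;0 0 -2 0.009 -0.018 0 0.05;0 0 -2 0.009 -0.018 0 0.05;0 0 -1 0.006 -0.018 0 0.05"}}

```text
t: 4.68
eef_pos: [0.5681, -0.1843, 0.1717]
ee_rot: [-3.141, -0.0, -0.034]
force: [0.3, 0.7, -0.6]
grip_width: 0.0489
grasp_force: 0.0
```

Run:
```python
from m import *
im=snap('top','t1');im2=snap('side','s1')
print(env.read_state()['eef_pos'])
cv2.imwrite('pics/v1.png',np.hstack([cv2.resize(im[130:330,180:490,::-1],(400,300)),cv2.resize(im2[150:410,220:480,::-1],(300,300))]))
```

```text
[ 0.56811618 -0.18580308  0.17180831]
```

View pics/v1.png

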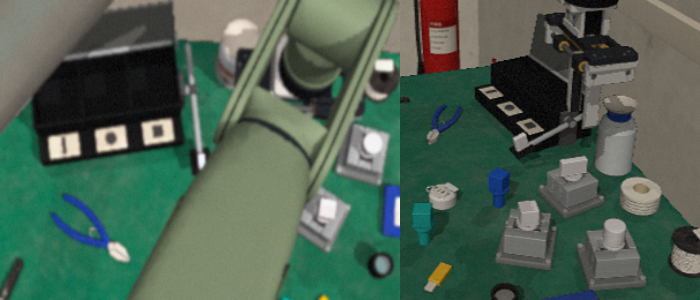

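The lid is fully up and the lever is down. The arm is now above the bar plug, so I descend and grip it.

Request:
{"api": "move_arm", "payload": {"commands": "0 0 0.5 -0.001 0.0015 -0.03 0.05;0 0 0.5 0 0.001 -0.03 0.05;0 0 0 0 0 -0.02 0.05;0 0 0 0 0 -0.015 0.05;0 0 0 0 0 -0.005 0.05", "grip_force": 50}}

```text
t: 5.2
eef_pos: [0.5635, -0.1783, 0.069]
ee_rot: [-3.138, 0.006, -0.014]
force: [-0.2, -0.3, -0.5]
grip_width: 0.05
grasp_force: 0.0
```

Request:
{"api": "move_arm", "payload": {"commands": "0 0 0 0 0 0 0.02;0 0 0 0 0 0 0.01;0 0 0 0 0 0 0;0 0 0 0 0 0 0;0 0 0 0 0 0 0"}}

```text
t: 5.62
eef_pos: [0.5674, -0.1803, 0.0749]
ee_rot: [3.14, -0.003, -0.014]
force: [0.7, 0.1, -0.1]
grip_width: 0.0201
grasp_force: 0.0
```

Request:
{"api": "move_arm", "payload": {"commands": "0 0 0 0 0 0 0;0 0 0 0 0 0 0;0 0 0 0 0 0 0;0 0 0 0 0 0 0;0 0 0 0 0 0 0"}}

```text
t: 6.03
eef_pos: [0.567, -0.1801, 0.0744]
ee_rot: [3.141, -0.001, -0.014]
force: [-0.3, 1.3, 5.9]
grip_width: 0.0117
grasp_force: 50.0
```

Request:
{"api": "move_arm", "payload": {"commands": "0 0 6 0 0 0.001 0;0 0 7 0 0 0.0003 0;0 0 7 0 0 0.0002 0;0 0 7 0 0 0.0002 0;0 0 7 0 0 0.0002 0"}}

```text
t: 6.45
eef_pos: [0.5662, -0.1792, 0.0745]
ee_rot: [-3.14, -0.001, 0.585]
force: [0.5, 1.5, -2.7]
grip_width: 0.0117
grasp_force: 50.0
```

Request:
{"api": "move_arm", "payload": {"commands": "0 0 7 0 0 0.0002 0;0 0 7 0 0 0.0002 0;0 0 -7 0 0 0 0;0 0 -7 0 0 0.0002 0;0 0 -7 0 0 0.0002 0"}}

```text
t: 6.87
eef_pos: [0.5662, -0.18, 0.0747]
ee_rot: [3.141, 0.001, 0.453]
force: [2.7, -0.9, -5.0]
grip_width: 0.0119
grasp_force: 50.1
```

Request:
{"api": "move_arm", "payload": {"commands": "0 0 -7 0 0 0.0006 0;0 0 -7 0 0 0.0005 0;0 0 -7 0 0 0.0003 0;0 0 -7 0 0 0.0003 0;0 0 -7 0 0 0.0002 0"}}

```text
t: 7.28
eef_pos: [0.5658, -0.18, 0.0756]
ee_rot: [3.141, 0.001, -0.158]
force: [2.4, -2.5, -8.1]
grip_width: 0.012
grasp_force: 50.1
```

Request:
{"api": "move_arm", "payload": {"commands": "0 0 -7 0 0 0.0002 0;0 0 -7 0 0 0.0002 0;0 0 -7 0 0 0.0002 0;0 0 -7 0 0 0.0002 0;0 0 -7 0 0 0.0002 0"}}

```text
t: 7.7
eef_pos: [0.5656, -0.1798, 0.0765]
ee_rot: [3.14, 0.001, -0.769]
force: [2.0, -1.2, -8.8]
grip_width: 0.0114
grasp_force: 50.1
```

Request:
{"api": "move_arm", "payload": {"commands": "0 0 7 0 -0.0005 0 0;0 0 7 0 0 0.0002 0;0 0 7 0 0 0.0002 0;0 0 7 0 0 0.0002 0;0 0 7 0 0 0.0002 0"}}

```text
t: 8.12
eef_pos: [0.5655, -0.1787, 0.0772]
ee_rot: [-3.138, 0.002, -0.149]
force: [2.2, 1.0, -7.6]
grip_width: 0.0115
grasp_force: 50.0
```

Request:
{"api": "move_arm", "payload": {"commands": "0 0 7 0 -0.0005 0.0002 0;0 0 7 0 0 0.0002 0;0 0 7 0 0 0.0002 0;0 0 7 0 0 0.0002 0;0 0 7 0 0 0.0002 0"}}

```text
t: 8.53
eef_pos: [0.5654, -0.1784, 0.078]
ee_rot: [-3.136, -0.0, 0.462]
force: [3.1, 3.6, -7.6]
grip_width: 0.0114
grasp_force: 50.0
```

Request:
{"api": "move_arm", "payload": {"commands": "0 0 7 0 0 0.0002 0;0 0 7 0 0 0.0002 0;0 0 7 0 0 0.0002 0;0 0 7 0 0 0.0002 0;0 0 7 0 0 0.0002 0"}}

```text
t: 8.95
eef_pos: [0.5652, -0.1782, 0.0787]
ee_rot: [-3.137, -0.004, 1.073]
force: [2.4, 4.2, -8.1]
grip_width: 0.0117
grasp_force: 50.0
```

Request:
{"api": "move_arm", "payload": {"commands": "0 0 -7 0 0 0 0;0 0 -7 0 0 0.0002 0;0 0 -7 0 0 0.0002 0;0 0 -7 0 0 0.0002 0;0 0 -7 0 0 0.0002 0"}}

```text
t: 9.37
eef_pos: [0.5658, -0.1803, 0.0796]
ee_rot: [-3.14, 0.001, 0.453]
force: [3.7, -1.0, -11.3]
grip_width: 0.0114
grasp_force: 50.1
```

Request:
{"api": "move_arm", "payload": {"commands": "0 0 -7 0 0 0.0002 0;0 0 -7 0 0 0.0002 0;0 0 -7 0 0 0.0002 0;0 0 -7 0 0 0.0002 0;0 0 -7 0 0 0.0002 0"}}

```text
t: 9.78
eef_pos: [0.566, -0.181, 0.0808]
ee_rot: [3.141, 0.001, -0.158]
force: [4.1, -1.4, -9.2]
grip_width: 0.0115
grasp_force: 50.1
```

Request:
{"api": "move_arm", "payload": {"commands": "0 0 -7 0 0 0.0002 0;0 0 -7 0 0 0.0002 0;0 0 -7 0 0 0.0002 0;0 0 -7 0 0 0.0002 0;0 0 -7 0 0 0.0002 0"}}

```text
t: 10.2
eef_pos: [0.5658, -0.1809, 0.0819]
ee_rot: [3.141, 0.001, -0.769]
force: [4.2, -2.6, -10.3]
grip_width: 0.0121
grasp_force: 50.1
```

Request:
{"api": "move_arm", "payload": {"commands": "0 0 7 0.0005 -0.0005 0 0;0 0 7 0 0 0.0002 0;0 0 7 0 0 0.0002 0;0 0 7 0 0 0.0002 0;0 0 7 0 0 0.0002 0"}}

```text
t: 10.62
eef_pos: [0.5658, -0.1793, 0.0826]
ee_rot: [-3.137, 0.003, -0.149]
force: [2.2, 2.7, -6.5]
grip_width: 0.0117
grasp_force: 50.0
```

Request:
{"api": "move_arm", "payload": {"commands": "0 0 7 0 0 0.0002 0;0 0 7 0 0 0.0002 0;0 0 7 0 0 0.0002 0;0 0 7 0 0 0.0002 0;0 0 7 0 0 0.0002 0"}}

```text
t: 11.03
eef_pos: [0.5657, -0.1788, 0.0834]
ee_rot: [-3.136, 0.0, 0.462]
force: [1.9, 4.0, -7.5]
grip_width: 0.0115
grasp_force: 50.0
```

Request:
{"api": "move_arm", "payload": {"commands": "0 0 7 0 0 0.0002 0;0 0 7 0 0 0.0002 0;0 0 7 0 0 0.0002 0;0 0 7 0 0 0.0002 0;0 0 7 0 0 0.0002 0"}}

```text
t: 11.45
eef_pos: [0.5656, -0.1789, 0.0842]
ee_rot: [-3.137, -0.003, 1.073]
force: [3.4, 1.7, -7.8]
grip_width: 0.0119
grasp_force: 50.0
```

Request:
{"api": "move_arm", "payload": {"commands": "0 0 -7 0 0 0 0;0 0 -7 0 0 0.0002 0;0 0 -7 0 0 0.0002 0;0 0 -7 0 0 0.0002 0;0 0 -7 0 0 0.0002 0"}}

```text
t: 11.87
eef_pos: [0.5662, -0.1807, 0.0852]
ee_rot: [-3.14, 0.001, 0.453]
force: [2.9, -1.6, -11.3]
grip_width: 0.0115
grasp_force: 50.1
```

Request:
{"api": "move_arm", "payload": {"commands": "0 0 -7 0 0 0.0002 0;0 0 -7 0 0 0.0002 0;0 0 -7 0 0 0.0002 0;0 0 -7 0 0 0.0002 0;0 0 -7 0 0 0.0002 0"}}

```text
t: 12.28
eef_pos: [0.5664, -0.1814, 0.0864]
ee_rot: [3.141, 0.001, -0.158]
force: [4.1, -2.8, -10.0]
grip_width: 0.0117
grasp_force: 50.1
```

Request:
{"api": "move_arm", "payload": {"commands": "0 0 -7 0 0 0.0002 0;0 0 -7 0 0 0.0002 0;0 0 -7 0 0 0.0002 0;0 0 -7 0 0 0.0002 0;0 0 -7 0 0 0.0002 0"}}

```text
t: 12.7
eef_pos: [0.5664, -0.1815, 0.0874]
ee_rot: [3.141, 0.001, -0.769]
force: [3.4, -2.4, -9.2]
grip_width: 0.0115
grasp_force: 50.0
```

Request:
{"api": "move_arm", "payload": {"commands": "0 0 7 0 0 0 0;0 0 7 0 0 0.0002 0;0 0 7 0 0 0.0002 0;0 0 7 0 0 0.0002 0;0 0 7 0 0 0.0002 0"}}

```text
t: 13.12
eef_pos: [0.5658, -0.1806, 0.0891]
ee_rot: [-3.14, 0.003, -0.147]
force: [-0.3, -0.0, -1.4]
grip_width: 0.0114
grasp_force: 50.0
```

Request:
{"api": "move_arm", "payload": {"commands": "0 0 7 0 0 0.0002 0;0 0 7 0 0 0.0002 0;0 0 7 0 0 0.0002 0;0 0 7 0 0 0.0002 0;0 0 7 0 0 0.0002 0"}}

```text
t: 13.53
eef_pos: [0.5661, -0.181, 0.0909]
ee_rot: [-3.14, 0.001, 0.464]
force: [-0.7, -0.1, -1.2]
grip_width: 0.0116
grasp_force: 50.0
```

Request:
{"api": "move_arm", "payload": {"commands": "0 0 7 0 0 0.0002 0;0 0 7 0 0 0.0002 0;0 0 7 0 0 0.0002 0;0 0 7 0 0 0.0002 0;0 0 7 0 0 0.0002 0"}}

```text
t: 13.95
eef_pos: [0.5661, -0.1811, 0.0919]
ee_rot: [-3.14, 0.0, 1.075]
force: [-0.0, -0.5, -0.3]
grip_width: 0.0116
grasp_force: 50.0
```

Request:
{"api": "move_arm", "payload": {"commands": "0 0 0 0 0 0.005 0;0 0 0 0 0 0.005 0;0 0 0 0 0 0.006 0;0 0 0 0 0 0.007 0;0 0 0 0 0 0.01 0"}}

```text
t: 14.37
eef_pos: [0.5666, -0.1812, 0.1264]
ee_rot: [-3.141, 0.0, 1.067]
force: [-0.1, -0.6, -0.7]
grip_width: 0.0119
grasp_force: 50.0
```

Request:
{"api": "move_arm", "payload": {"commands": "0 0 -5 0 0 0.015 0;0 0 -5 0 0 0.015 0;0 0 -5 0 0 0.015 0;0 0 -5 0 0 0.015 0;0 0 -5 0 0 0.013 0"}}

```text
t: 14.78
eef_pos: [0.5674, -0.1816, 0.2015]
ee_rot: [3.14, -0.001, 0.627]
force: [-0.1, -0.1, -1.5]
grip_width: 0.012
grasp_force: 50.0
```

Request:
{"api": "move_arm", "payload": {"commands": "0 0 -5 0 0.01 0 0;0 0 -5 0 0.015 0 0;0 0 -5 0 0.018 0 0;0 0 -5 0 0.018 0 0;0 0 -5 0 0.018 0 0"}}

```text
t: 15.2
eef_pos: [0.5671, -0.1018, 0.2003]
ee_rot: [3.141, -0.001, 0.19]
force: [-1.2, 0.2, -0.9]
grip_width: 0.0114
grasp_force: 50.0
```

Request:
{"api": "move_arm", "payload": {"commands": "0 0 0 0 0.018 0 0;0 0 0 0 0.018 0 0;0 0 0 0 0.018 0 0;0 0 0 0 0.018 0 0;0 0 0 0 0.018 0 0"}}

```text
t: 15.62
eef_pos: [0.5671, -0.0115, 0.2003]
ee_rot: [3.141, -0.001, 0.195]
force: [0.2, 0.4, -1.5]
grip_width: 0.0113
grasp_force: 50.0
```

Run:
```python
from m import *
im=snap('side','s2');im=snap('top','t2')
s=env.read_state();print(s['eef_pos'],s['ee_rot'],s['grip_width'])
```

```text
[ 0.5670257  -0.01004186  0.20019669] [-3.14107108e+00 -1.37739374e-03  1.98158700e-01] 0.011338910082098412
```

View pics/s2.png

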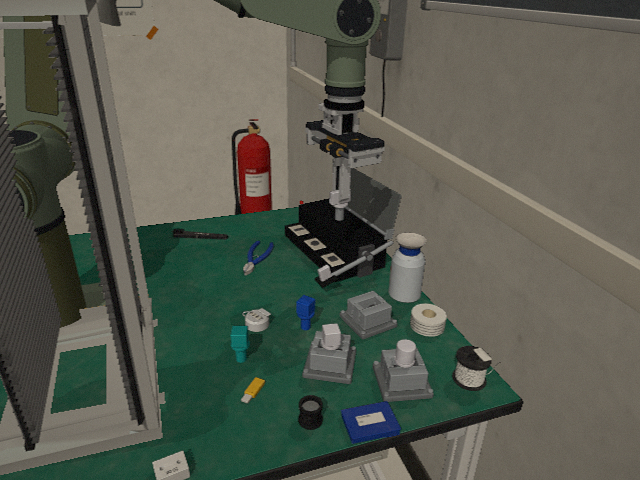

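The bar plug is held at pixel (340,205) and its holder at (368,312) is empty and seated. The other two plugs haven't moved. Next is the bar compartment.

Request:
{"api": "move_arm", "payload": {"commands": "0 0 0 0.0024 0.0187 0 0;0 0 0 0.0024 0.0187 0 0;0 0 0 0.0024 0.0187 0 0;0 0 0 0.0024 0.0187 0 0;0 0 0 0.0024 0.0187 0 0"}}

```text
t: 16.13
eef_pos: [0.5794, 0.081, 0.2]
ee_rot: [3.141, -0.001, 0.194]
force: [0.4, -1.0, -0.7]
grip_width: 0.0117
grasp_force: 50.0
```

Request:
{"api": "move_arm", "payload": {"commands": "0 0 0 0.0024 0.0187 0 0;0 0 0 0.0024 0.0187 0 0;0 0 0 0.0024 0.0187 0 0;0 0 0 0.0024 0.0187 0 0;0 0 0 0.0024 0.0187 0 0"}}

```text
t: 16.55
eef_pos: [0.5915, 0.1747, 0.1999]
ee_rot: [3.141, -0.001, 0.194]
force: [-0.1, -0.4, -0.3]
grip_width: 0.0117
grasp_force: 50.0
```

Request:
{"api": "move_arm", "payload": {"commands": "0 0 0 0 0 0 0;0 0 0 0 0 -0.02 0;0 0 0 0 0 -0.02 0;0 0 0 0 0 -0.02 0;0 0 0 0 0 -0.02 0"}}

```text
t: 16.97
eef_pos: [0.5915, 0.1733, 0.1191]
ee_rot: [3.141, -0.001, 0.195]
force: [-0.0, -0.6, -0.8]
grip_width: 0.0118
grasp_force: 50.0
```

Request:
{"api": "move_arm", "payload": {"commands": "0 0 0 0 0 -0.02 0;0 0 0 0 0 -0.015 0;0 0 0 0 0 -0.01 0;0 0 0 0 0 -0.005 0;0 0 0 0 0 0 0"}}

```text
t: 17.38
eef_pos: [0.5904, 0.1738, 0.0682]
ee_rot: [3.141, 0.002, 0.195]
force: [-0.2, -0.6, -0.4]
grip_width: 0.0111
grasp_force: 50.0
```

Request:
{"api": "move_arm", "payload": {"commands": "0 0 0 0 0 -0.0015 0;0 0 0 0 0 -0.0015 0;0 0 0 0 0 -0.001 0;0 0 0 0 0 -0.001 0;0 0 0 0 0 0 0"}}

```text
t: 17.8
eef_pos: [0.5912, 0.1747, 0.0645]
ee_rot: [3.142, -0.001, 0.196]
force: [0.2, -0.0, -1.3]
grip_width: 0.0119
grasp_force: 50.0
```

Request:
{"api": "move_arm", "payload": {"commands": "0 0 0 0 0 -0.001 0;0 0 0 0 0 -0.001 0;0 0 0 0 0 -0.001 0;0 0 0 0 0 0 0;0 0 0 0 0 0 0"}}

```text
t: 18.22
eef_pos: [0.5915, 0.1748, 0.0642]
ee_rot: [3.141, -0.001, 0.196]
force: [-4.8, -0.2, 13.5]
grip_width: 0.0116
grasp_force: 50.0
```

Request:
{"api": "move_arm", "payload": {"commands": "0 0 0 0 0 0.002 0;0 0 0 0 0 0 0.02;0 0 0 0 0 0 0.03;0 0 0 0 0 0 0.03;0 0 0 0 0 0 0.03"}}

```text
t: 18.63
eef_pos: [0.5908, 0.1746, 0.0627]
ee_rot: [-3.142, 0.0, 0.196]
force: [0.0, -0.2, 0.0]
grip_width: 0.0294
grasp_force: 0.0
```

Request:
{"api": "move_arm", "payload": {"commands": "0 0 0 0 0 0.01 0.03;0 0 0 0 0 0.025 0.03;0 0 0 0 0 0.03 0.03;0 0 0 0 0 0.035 0.03;0 0 0 0 0 0.035 0.03"}}

```text
t: 19.05
eef_pos: [0.5903, 0.1745, 0.1994]
ee_rot: [-3.142, 0.001, 0.196]
force: [-0.1, 0.4, 0.1]
grip_width: 0.0296
grasp_force: 0.0
```

Request:
{"api": "move_arm", "payload": {"commands": "0 0 0 -0.005 -0.015 0 0.06;0 0 0 -0.0066 -0.0223 0 0.06;0 0 0 -0.0066 -0.0223 0 0.06;0 0 0 -0.0066 -0.0223 0 0.06;0 0 0 -0.0066 -0.0223 0 0.06"}}

```text
t: 19.47
eef_pos: [0.5592, 0.0694, 0.1987]
ee_rot: [3.141, -0.001, 0.196]
force: [-0.4, 0.3, -0.8]
grip_width: 0.0585
grasp_force: 0.0
```

Request:
{"api": "move_arm", "payload": {"commands": "0 0 -1.2 -0.0066 -0.0223 0 0.06;0 0 -1.2 -0.0066 -0.0223 0 0.06;0 0 -1.2 -0.0066 -0.0223 0 0.06;0 0 -1.2 -0.0066 -0.0223 0 0.06;0 0 -1.2 -0.0066 -0.0223 0 0.06"}}

```text
t: 19.88
eef_pos: [0.5262, -0.0422, 0.1986]
ee_rot: [3.141, -0.001, 0.09]
force: [0.2, -0.3, -0.4]
grip_width: 0.0602
grasp_force: 0.0
```

Run:
```python
from m import *
a=snap('top','t3');b=snap('side','s3')
s=env.read_state();print(s['eef_pos'],s['ee_rot'],s['grip_width'])
cv2.imwrite('pics/v3.png',np.hstack([cv2.resize(a[130:330,180:490,::-1],(465,300)),cv2.resize(b[170:410,220:480,::-1],(325,300))]))
```

```text
[ 0.52594965 -0.0437823   0.19853627] [ 3.14041314e+00 -3.11097371e-04  8.69904007e-02] 0.06014341353120355
```

View pics/v3.png

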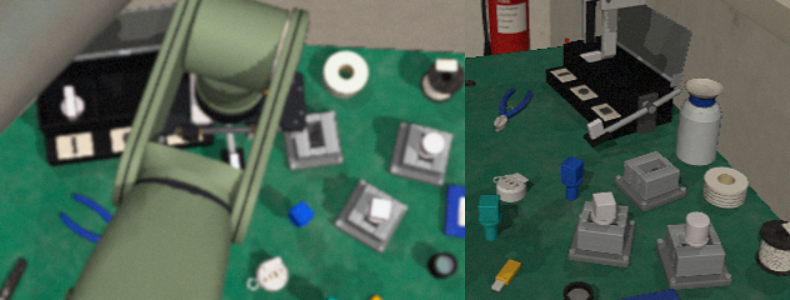

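The bar plug is standing in the left (bar) compartment, and the square plug hasn't moved. Next is the square plug, which is grey and sits in its holder; the blue and turquoise ones are loose.

Request:
{"api": "move_arm", "payload": {"commands": "0 0 -0.7 -0.0067 -0.0228 0 0.06;0 0 -0.7 -0.0067 -0.0228 0 0.06;0 0 -0.7 -0.0067 -0.0228 0 0.06;0 0 -0.7 -0.0067 -0.0228 0 0.06;0 0 -0.7 -0.0067 -0.0228 0 0.06"}}

```text
t: 20.4
eef_pos: [0.4932, -0.1552, 0.1985]
ee_rot: [-3.141, -0.001, 0.031]
force: [0.1, 0.4, 0.6]
grip_width: 0.0601
grasp_force: 0.0
```

Request:
{"api": "move_arm", "payload": {"commands": "0 0 -0.6 -0.0067 -0.0228 0 0.06;0 0 -0.6 -0.0067 -0.0228 -0.01 0.06;0 0 -0.6 -0.0067 -0.0228 -0.015 0.06;0 0 -0.6 -0.0067 -0.0228 -0.015 0.06;0 0 -0.6 -0.0067 -0.0228 -0.02 0.06"}}

```text
t: 20.82
eef_pos: [0.4607, -0.2702, 0.139]
ee_rot: [3.14, -0.003, -0.022]
force: [0.3, -0.0, 0.6]
grip_width: 0.0603
grasp_force: 0.0
```

Request:
{"api": "move_arm", "payload": {"commands": "0 0 0 0 0 0 0.06;0 0 0 0 0 0 0.06;0 0 0 0 0 0 0.06;0 0 0 0 0 -0.01 0.06;0 0 0 0 0 0 0.06"}}

```text
t: 21.23
eef_pos: [0.4598, -0.2677, 0.1275]
ee_rot: [-3.141, 0.0, -0.021]
force: [-0.5, 0.3, -0.1]
grip_width: 0.0599
grasp_force: 0.0
```

Run:
```python
from m import *
b=snap('side','s4')
s=env.read_state();print(s['eef_pos'],s['ee_rot'],s['grip_width'])
cv2.imwrite('pics/v4.png',cv2.resize(b[220:410,240:440,::-1],None,fx=3,fy=3,interpolation=cv2.INTER_CUBIC))
```

```text
[ 0.45966265 -0.26771266  0.1277117 ] [-3.14079337e+00  5.59203308e-04 -2.07295563e-02] 0.05998932730457061
```

View pics/v4.png

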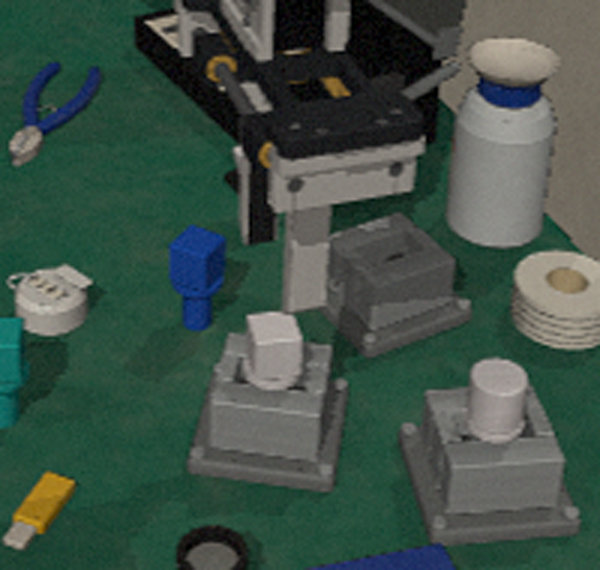

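Run:
```python
from m import *
f=lambda x,y:((x+.5)/3+240-.5,(y+.5)/3+220-.5)
for p in [(274,331),(248,318),(295,313),(302,344),(252,350)]: print(r(at('side',f(*p),.078)))
# predicted corners for candidates
im=cv2.imread('pics/v4.png')
for yaw,col in((-2,(0,0,255)),(20,(0,255,0))):
  a=np.radians(yaw);R=np.array([[np.cos(a),-np.sin(a)],[np.sin(a),np.cos(a)]])
  for z in(.078,.051):
    q=[]
    for c in [(1,1),(1,-1),(-1,-1),(-1,1)]:
        w=R@(np.array(c)*.013)+[.459,-.271]; u=proj('side',[*w,z]); q.append([(u[0]+.5-240)*3,(u[1]+.5-220)*3])
    cv2.polylines(im,[np.int32(q)],True,col,1)
cv2.imwrite('pics/v5.png',cv2.resize(im[280:420,190:360],None,fx=4,fy=4))
```

```text
[ 0.4561 -0.2742  0.078 ]
[ 0.4464 -0.2596  0.078 ]
[ 0.4723 -0.2631  0.078 ]
[ 0.4666 -0.2887  0.078 ]
[ 0.4397 -0.2854  0.078 ]
```

View pics/v5.png

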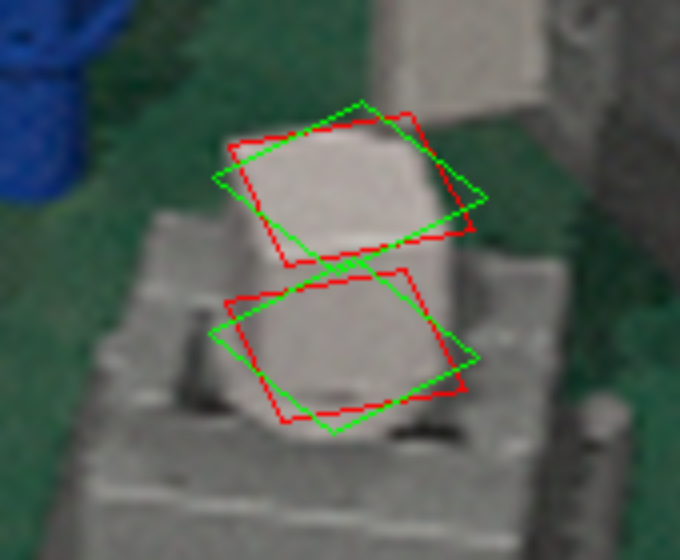

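Request:
{"api": "move_arm", "payload": {"commands": "0 0 -4 -0.002 -0.002 -0.015 0.06;0 0 -3 0 -0.002 -0.015 0.06;0 0 0 0 0 -0.012 0.06;0 0 0 0 0 -0.012 0.06;0 0 0 0 0 0 0.06"}}

```text
t: 21.7
eef_pos: [0.456, -0.2713, 0.0714]
ee_rot: [-3.139, 0.004, -0.143]
force: [-0.8, 0.0, -0.2]
grip_width: 0.0599
grasp_force: 0.0
```

Request:
{"api": "move_arm", "payload": {"commands": "0 0 0 0 0 0 0.04;0 0 0 0 0 0 0.02;0 0 0 0 0 0 0.01;0 0 0 0 0 0 0;0 0 0 0 0 0 0"}}

```text
t: 22.12
eef_pos: [0.4585, -0.2714, 0.075]
ee_rot: [-3.137, -0.001, -0.146]
force: [2.9, 11.6, 7.7]
grip_width: 0.0303
grasp_force: 5.7
```

Request:
{"api": "move_arm", "payload": {"commands": "0 0 0 0 0 0 0;0 0 0 0 0 0 0;0 0 0 0 0 0 0;0 0 0 0 0 0 0;0 0 0 0 0 0 0"}}

```text
t: 22.53
eef_pos: [0.4588, -0.2695, 0.075]
ee_rot: [-3.135, -0.001, -0.145]
force: [2.5, 9.9, 6.5]
grip_width: 0.0259
grasp_force: 50.0
```

Request:
{"api": "move_arm", "payload": {"commands": "0 0 6 -0.0005 0.0015 0.001 0;0 0 7 0 0 0.0006 0;0 0 7 0 0 0.0005 0;0 0 7 0 0 0.0004 0;0 0 7 0 0 0.0003 0"}}

```text
t: 22.95
eef_pos: [0.4567, -0.2696, 0.0755]
ee_rot: [-3.138, -0.002, 0.453]
force: [2.2, 2.9, -6.8]
grip_width: 0.0256
grasp_force: 50.0
```

Request:
{"api": "move_arm", "payload": {"commands": "0 0 7 0 0 0.0003 0;0 0 7 0 0 0.0003 0;0 0 7 0 0 0.0002 0;0 0 7 0 0 0.0002 0;0 0 7 0 0 0.0002 0"}}

```text
t: 23.37
eef_pos: [0.4564, -0.2691, 0.0763]
ee_rot: [-3.138, -0.004, 1.064]
force: [2.2, 4.3, -7.5]
grip_width: 0.0253
grasp_force: 50.0
```

Request:
{"api": "move_arm", "payload": {"commands": "0 0 -7 0 0 0 0;0 0 -7 0 0 0.0002 0;0 0 -7 0 0 0.0002 0;0 0 -7 0 0 0.0002 0;0 0 -7 0 0 0.0002 0"}}

```text
t: 23.78
eef_pos: [0.4574, -0.27, 0.0772]
ee_rot: [-3.14, -0.002, 0.444]
force: [4.6, 2.1, -10.4]
grip_width: 0.0253
grasp_force: 50.0
```

Request:
{"api": "move_arm", "payload": {"commands": "0 0 -7 0 0 0.0002 0;0 0 -7 0 0 0.0002 0;0 0 -7 0 0 0.0002 0;0 0 -7 0 0 0.0002 0;0 0 -7 0 0 0.0002 0"}}

```text
t: 24.2
eef_pos: [0.4571, -0.2704, 0.0782]
ee_rot: [-3.14, -0.0, -0.167]
force: [4.2, 0.0, -10.8]
grip_width: 0.0257
grasp_force: 50.0
```

Request:
{"api": "move_arm", "payload": {"commands": "0 0 -7 0 0 0.0002 0;0 0 -7 0 0 0.0002 0;0 0 -7 0 0 0.0002 0;0 0 -7 0 0 0.0002 0;0 0 -7 0 0 0.0002 0"}}

```text
t: 24.62
eef_pos: [0.4567, -0.271, 0.0792]
ee_rot: [-3.141, 0.001, -0.778]
force: [3.6, -1.9, -9.7]
grip_width: 0.0258
grasp_force: 50.0
```

Request:
{"api": "move_arm", "payload": {"commands": "0 0 7 0.0005 0 0 0;0 0 7 0 0 0.0002 0;0 0 7 0 0 0.0002 0;0 0 7 0 0 0.0002 0;0 0 7 0 0 0.0002 0"}}

```text
t: 25.03
eef_pos: [0.457, -0.2704, 0.0801]
ee_rot: [-3.139, 0.001, -0.157]
force: [2.3, 1.3, -8.8]
grip_width: 0.0257
grasp_force: 50.0
```

Request:
{"api": "move_arm", "payload": {"commands": "0 0 7 0 0 0.0002 0;0 0 7 0 0 0.0002 0;0 0 7 0 0 0.0002 0;0 0 7 0 0 0.0002 0;0 0 7 0 0 0.0002 0"}}

```text
t: 25.45
eef_pos: [0.4569, -0.2697, 0.0809]
ee_rot: [-3.138, -0.001, 0.453]
force: [2.4, 1.8, -7.7]
grip_width: 0.0256
grasp_force: 50.0
```

Request:
{"api": "move_arm", "payload": {"commands": "0 0 7 0 0 0.0002 0;0 0 7 0 0 0.0002 0;0 0 7 0 0 0.0002 0;0 0 7 0 0 0.0002 0;0 0 7 0 0 0.0002 0"}}

```text
t: 25.87
eef_pos: [0.4567, -0.2693, 0.0817]
ee_rot: [-3.138, -0.004, 1.064]
force: [2.3, 2.3, -7.4]
grip_width: 0.0257
grasp_force: 50.0
```

Request:
{"api": "move_arm", "payload": {"commands": "0 0 -7 0 0 0 0;0 0 -7 0 0 0.0002 0;0 0 -7 0 0 0.0002 0;0 0 -7 0 0 0.0002 0;0 0 -7 0 0 0.0002 0"}}

```text
t: 26.28
eef_pos: [0.4574, -0.27, 0.0826]
ee_rot: [-3.139, -0.001, 0.444]
force: [4.2, 0.5, -10.7]
grip_width: 0.0255
grasp_force: 50.0
```

Request:
{"api": "move_arm", "payload": {"commands": "0 0 -7 0 0 0.0002 0;0 0 -7 0 0 0.0002 0;0 0 -7 0 0 0.0002 0;0 0 -7 0 0 0.0002 0;0 0 -7 0 0 0.0002 0"}}

```text
t: 26.7
eef_pos: [0.4572, -0.2705, 0.0836]
ee_rot: [-3.14, 0.001, -0.167]
force: [3.3, -0.7, -11.3]
grip_width: 0.0256
grasp_force: 50.0
```

Request:
{"api": "move_arm", "payload": {"commands": "0 0 -7 0 0 0.0002 0;0 0 -7 0 0 0.0002 0;0 0 -7 0 0 0.0002 0;0 0 -7 0 0 0.0002 0;0 0 -7 0 0 0.0002 0"}}

```text
t: 27.12
eef_pos: [0.4567, -0.2709, 0.0846]
ee_rot: [3.141, 0.002, -0.778]
force: [1.4, -2.2, -10.1]
grip_width: 0.0257
grasp_force: 50.0
```

Request:
{"api": "move_arm", "payload": {"commands": "0 0 7 0 0 0 0;0 0 7 0 0 0.0002 0;0 0 7 0 0 0.0002 0;0 0 7 0 0 0.0002 0;0 0 7 0 0 0.0002 0"}}

```text
t: 27.53
eef_pos: [0.457, -0.2704, 0.0855]
ee_rot: [-3.139, 0.001, -0.157]
force: [2.8, 0.8, -9.9]
grip_width: 0.0255
grasp_force: 50.0
```

Request:
{"api": "move_arm", "payload": {"commands": "0 0 7 0 0 0.0002 0;0 0 7 0 0 0.0002 0;0 0 7 0 0 0.0002 0;0 0 7 0 0 0.0002 0;0 0 7 0 0 0.0002 0"}}

```text
t: 27.95
eef_pos: [0.4571, -0.2699, 0.0864]
ee_rot: [-3.138, -0.001, 0.453]
force: [3.1, 2.3, -9.2]
grip_width: 0.0254
grasp_force: 50.0
```

Request:
{"api": "move_arm", "payload": {"commands": "0 0 7 0 0 0.0002 0;0 0 7 0 0 0.0002 0;0 0 7 0 0 0.0002 0;0 0 7 0 0 0.0002 0;0 0 7 0 0 0.0002 0"}}

```text
t: 28.37
eef_pos: [0.4569, -0.2694, 0.0873]
ee_rot: [-3.138, -0.003, 1.064]
force: [2.4, 2.1, -8.7]
grip_width: 0.0253
grasp_force: 50.0
```

Request:
{"api": "move_arm", "payload": {"commands": "0 0 -7 0 0 0 0;0 0 -7 0 0 0.0002 0;0 0 -7 0 0 0.0002 0;0 0 -7 0 0 0.0002 0;0 0 -7 0 0 0.0002 0"}}

```text
t: 28.78
eef_pos: [0.4575, -0.27, 0.0882]
ee_rot: [-3.139, -0.001, 0.443]
force: [2.7, 1.7, -10.2]
grip_width: 0.0258
grasp_force: 50.0
```

Request:
{"api": "move_arm", "payload": {"commands": "0 0 -7 0 0 0.0002 0;0 0 -7 0 0 0.0002 0;0 0 -7 0 0 0.0002 0;0 0 -7 0 0 0.0002 0;0 0 -7 0 0 0.0002 0"}}

```text
t: 29.2
eef_pos: [0.4576, -0.2708, 0.0905]
ee_rot: [-3.14, 0.0, -0.168]
force: [1.9, 1.4, -1.8]
grip_width: 0.0258
grasp_force: 50.0
```

Request:
{"api": "move_arm", "payload": {"commands": "0 0 -7 0 0 0.0002 0;0 0 -7 0 0 0.0002 0;0 0 -7 0 0 0.0002 0;0 0 -7 0 0 0.0002 0;0 0 -7 0 0 0.0002 0"}}

```text
t: 29.62
eef_pos: [0.4576, -0.2715, 0.0921]
ee_rot: [-3.141, -0.0, -0.779]
force: [0.7, -0.7, -1.6]
grip_width: 0.026
grasp_force: 50.0
```

Request:
{"api": "move_arm", "payload": {"commands": "0 0 7 0 0 0 0;0 0 7 0 0 0.0002 0;0 0 7 0 0 0.0002 0;0 0 7 0 0 0.0002 0;0 0 7 0 0 0.0002 0"}}

```text
t: 30.03
eef_pos: [0.4569, -0.2704, 0.0924]
ee_rot: [-3.139, 0.002, -0.156]
force: [0.9, 2.6, -1.5]
grip_width: 0.0256
grasp_force: 50.0
```

Request:
{"api": "move_arm", "payload": {"commands": "0 0 7 0 0 0.0002 0;0 0 7 0 0 0.0002 0;0 0 7 0 0 0.0002 0;0 0 7 0 0 0.0002 0;0 0 7 0 0 0.0002 0"}}

```text
t: 30.45
eef_pos: [0.4566, -0.2695, 0.093]
ee_rot: [-3.137, 0.0, 0.455]
force: [-0.9, 4.4, -1.8]
grip_width: 0.0257
grasp_force: 50.0
```

Request:
{"api": "move_arm", "payload": {"commands": "0 0 0 0 0 0.005 0;0 0 0 0 0 0.005 0;0 0 0 0 0 0.006 0;0 0 0 0 0 0.007 0;0 0 0 0 0 0.01 0"}}

```text
t: 30.87
eef_pos: [0.4575, -0.2724, 0.1279]
ee_rot: [3.14, 0.001, 0.448]
force: [-0.1, 0.3, -1.7]
grip_width: 0.0255
grasp_force: 50.0
```

Request:
{"api": "move_arm", "payload": {"commands": "0 0 -3 0 0 0.015 0;0 0 -3 0 0 0.015 0;0 0 -3 0 0 0.015 0;0 0 -3 0 0 0.015 0;0 0 -3 0 0 0.013 0"}}

```text
t: 31.28
eef_pos: [0.458, -0.2728, 0.2027]
ee_rot: [3.138, -0.002, 0.183]
force: [1.5, -0.5, -1.4]
grip_width: 0.0254
grasp_force: 50.0
```

Request:
{"api": "move_arm", "payload": {"commands": "0 0 0 0.006 0.01 0 0;0 0 0 0.01 0.018 0 0;0 0 0 0.01 0.018 0 0;0 0 0 0.01 0.018 0 0;0 0 0 0.01 0.018 0 0"}}

```text
t: 31.7
eef_pos: [0.504, -0.1884, 0.2]
ee_rot: [3.141, -0.0, 0.188]
force: [0.5, -0.4, -2.2]
grip_width: 0.0254
grasp_force: 50.0
```

Request:
{"api": "move_arm", "payload": {"commands": "0 0 0 0.01 0.018 0 0;0 0 0 0.01 0.018 0 0;0 0 0 0.01 0.018 0 0;0 0 0 0.01 0.018 0 0;0 0 0 0.01 0.018 0 0"}}

```text
t: 32.12
eef_pos: [0.554, -0.0981, 0.1999]
ee_rot: [3.141, -0.0, 0.188]
force: [-0.1, 0.4, -1.5]
grip_width: 0.0255
grasp_force: 50.0
```

Request:
{"api": "move_arm", "payload": {"commands": "0 0 0 0.01 0.018 0 0;0 0 0 0.01 0.018 0 0;0 0 0 0.01 0.018 0 0;0 0 0 0.01 0.018 0 0;0 0 0 0.01 0.018 0 0"}}

```text
t: 32.53
eef_pos: [0.6039, -0.008, 0.1998]
ee_rot: [3.141, -0.0, 0.188]
force: [0.0, -0.5, -1.4]
grip_width: 0.0259
grasp_force: 50.0
```

Request:
{"api": "move_arm", "payload": {"commands": "0 0 0 0.008 0.013 0 0;0 0 0 0.009 0.0135 0 0;0 0 0 0 0 0 0;0 0 0 0 0 -0.015 0;0 0 0 0 0 -0.02 0"}}

```text
t: 32.95
eef_pos: [0.6227, 0.0166, 0.1671]
ee_rot: [3.139, -0.005, 0.188]
force: [0.6, -0.5, -1.6]
grip_width: 0.0258
grasp_force: 50.0
```

Request:
{"api": "move_arm", "payload": {"commands": "0 0 0 0 0 -0.02 0;0 0 0 0 0 -0.02 0;0 0 0 0 0 -0.02 0;0 0 0 0 0 -0.02 0;0 0 0 0 0 -0.012 0"}}

```text
t: 33.37
eef_pos: [0.6189, 0.0164, 0.0703]
ee_rot: [-3.141, 0.004, 0.187]
force: [0.3, 0.3, -1.7]
grip_width: 0.0257
grasp_force: 50.0
```

Request:
{"api": "move_arm", "payload": {"commands": "0 0 0 0 0 -0.002 0;0 0 0 0 0 -0.002 0;0 0 0 0 0 -0.002 0;0 0 0 0 0 -0.001 0;0 0 0 0 0 0 0"}}

```text
t: 33.78
eef_pos: [0.6214, 0.0168, 0.067]
ee_rot: [3.141, -0.002, 0.187]
force: [0.5, -0.6, -1.5]
grip_width: 0.0253
grasp_force: 50.0
```

Request:
{"api": "move_arm", "payload": {"commands": "0 0 0 0 0.001 -0.001 0;0 0 0 0 0.001 -0.001 0;0 0 0 0 0.001 -0.001 0;0 0 0 0 0 -0.0005 0;0 0 0 0 0 0 0"}}

```text
t: 34.2
eef_pos: [0.6215, 0.019, 0.0648]
ee_rot: [3.139, -0.001, 0.188]
force: [-2.5, -1.5, 7.1]
grip_width: 0.0256
grasp_force: 50.0
```

Request:
{"api": "move_arm", "payload": {"commands": "0 0 0 0 0 0.001 0;0 0 0 0 0 0 0.035;0 0 0 0 0 0 0.042;0 0 0 0 0 0 0.042;0 0 0 0 0 0 0.042"}}

```text
t: 34.62
eef_pos: [0.6204, 0.0201, 0.0631]
ee_rot: [-3.141, 0.0, 0.187]
force: [0.1, 0.2, -0.6]
grip_width: 0.0421
grasp_force: 0.0
```

Request:
{"api": "move_arm", "payload": {"commands": "0 0 0 0 0 0.01 0.042;0 0 0 0 0 0.025 0.042;0 0 0 0 0 0.03 0.042;0 0 0 0 0 0.035 0.042;0 0 0 0 0 0.035 0.042"}}

```text
t: 35.03
eef_pos: [0.6199, 0.0201, 0.1997]
ee_rot: [-3.141, 0.001, 0.187]
force: [1.5, -0.1, 0.3]
grip_width: 0.0419
grasp_force: 0.0
```

Request:
{"api": "move_arm", "payload": {"commands": "0 0 0 -0.008 -0.015 0 0.06;0 0 0 -0.008 -0.02 0 0.06;0 0 0 -0.008 -0.02 0 0.06;0 0 0 -0.008 -0.02 0 0.06;0 0 0 -0.008 -0.02 0 0.06"}}

```text
t: 35.45
eef_pos: [0.5803, -0.0758, 0.1993]
ee_rot: [3.141, -0.001, 0.187]
force: [0.1, 0.4, -0.4]
grip_width: 0.0593
grasp_force: 0.0
```

Request:
{"api": "move_arm", "payload": {"commands": "0 0 0 -0.006 -0.022 0 0.06;0 0 0 -0.006 -0.022 0 0.06;0 0 0 -0.005 -0.022 0 0.06;0 0 0 -0.004 -0.022 0 0.06;0 0 0 0 -0.022 0 0.06"}}

```text
t: 35.87
eef_pos: [0.5589, -0.186, 0.1991]
ee_rot: [3.141, -0.0, 0.187]
force: [0.7, -0.0, 0.2]
grip_width: 0.0601
grasp_force: 0.0
```

Run:
```python
from m import *
a=snap('top','t5');b=snap('side','s5')
s=env.read_state();print(s['eef_pos'],s['ee_rot'],s['grip_width'])
cv2.imwrite('pics/v6.png',np.hstack([cv2.resize(a[130:330,180:490,::-1],(465,300)),cv2.resize(b[170:410,220:480,::-1],(325,300))]))
```

```text
[ 0.55946159 -0.18811724  0.19915026] [ 3.13986563e+00 -7.63511513e-04  1.83301034e-01] 0.06013950635976839
```

View pics/v6.png

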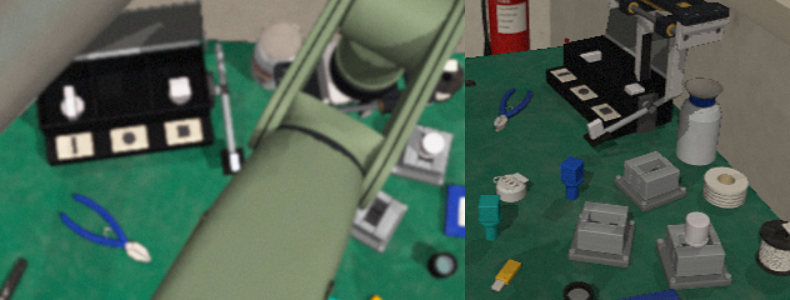

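Both the bar and the square plugs are standing in their own compartments, and the round plug hasn't moved. I go to the round plug now.

Request:
{"api": "move_arm", "payload": {"commands": "0 0 0 -0.001 -0.0195 0 0.06;0 0 0 -0.001 -0.0195 0 0.06;0 0 0 -0.001 -0.0195 0 0.06;0 0 0 -0.001 -0.0195 0 0.06;0 0 0 -0.001 -0.0195 0 0.06"}}

```text
t: 36.38
eef_pos: [0.5548, -0.2823, 0.1988]
ee_rot: [-3.141, -0.001, 0.188]
force: [-0.1, 0.2, -0.0]
grip_width: 0.0597
grasp_force: 0.0
```

Request:
{"api": "move_arm", "payload": {"commands": "0 0 0 0 -0.0195 0 0.06;0 0 0 0 -0.0195 0 0.06;0 0 0 0 -0.0155 -0.02 0.06;0 0 0 0 0 -0.03 0.06;0 0 0 0 0 -0.02 0.06"}}

```text
t: 36.8
eef_pos: [0.5545, -0.3369, 0.1272]
ee_rot: [-3.141, -0.0, 0.186]
force: [-0.3, 0.9, -1.6]
grip_width: 0.0601
grasp_force: 0.0
```

Request:
{"api": "move_arm", "payload": {"commands": "0 0 0 0 0 0 0.06;0 0 0 0 0 0 0.06;0 0 0 0 0 0 0.06;0 0 0 0 0 0 0.06;0 0 0 0 0 0 0.06"}}

```text
t: 37.22
eef_pos: [0.5559, -0.3376, 0.1308]
ee_rot: [3.139, -0.003, 0.188]
force: [-0.2, -0.3, -0.6]
grip_width: 0.0599
grasp_force: 0.0
```

Request:
{"api": "move_arm", "payload": {"commands": "0 0 0 -0.0015 -0.0015 -0.015 0.06;0 0 0 0 -0.0015 -0.015 0.06;0 0 0 0 0 -0.013 0.06;0 0 0 0 0 -0.013 0.06;0 0 0 0 0 0 0.06", "grip_force": 55}}

```text
t: 37.63
eef_pos: [0.5513, -0.3386, 0.0693]
ee_rot: [-3.137, 0.003, 0.187]
force: [0.2, 0.2, -1.6]
grip_width: 0.06
grasp_force: 0.0
```

Request:
{"api": "move_arm", "payload": {"commands": "0 0 0 0 0 0 0.04;0 0 0 0 0 0 0.03;0 0 0 0 0 0 0.02;0 0 0 0 0 0 0;0 0 0 0 0 0 0"}}

```text
t: 38.05
eef_pos: [0.5538, -0.3411, 0.0735]
ee_rot: [3.139, -0.001, 0.187]
force: [0.7, -6.1, -0.4]
grip_width: 0.03
grasp_force: 2.8
```

Request:
{"api": "move_arm", "payload": {"commands": "0 0 0 0 0 0 0;0 0 0 0 0 0 0;0 0 0 0 0 0 0;0 0 0 0 0 0 0;0 0 0 0 0 0 0"}}

```text
t: 38.47
eef_pos: [0.5538, -0.3413, 0.0734]
ee_rot: [3.139, -0.001, 0.187]
force: [1.0, -4.1, 3.5]
grip_width: 0.0288
grasp_force: 55.0
```

Request:
{"api": "move_arm", "payload": {"commands": "0 0 6 0 -0.001 0.001 0;0 0 7 0 0 0.0005 0;0 0 7 0 0 0.0005 0;0 0 7 0 0 0.0003 0;0 0 7 0 0 0.0003 0"}}

```text
t: 38.88
eef_pos: [0.5533, -0.3399, 0.0736]
ee_rot: [-3.14, -0.002, 0.785]
force: [4.2, -1.7, -4.9]
grip_width: 0.0292
grasp_force: 55.0
```

Request:
{"api": "move_arm", "payload": {"commands": "0 0 7 0 0 0.0003 0;0 0 7 0 0 0.0002 0;0 0 7 0 0 0.0002 0;0 0 7 0 0 0.0002 0;0 0 7 0 0 0.0002 0"}}

```text
t: 39.3
eef_pos: [0.5535, -0.3399, 0.0741]
ee_rot: [3.141, -0.002, 1.396]
force: [3.9, -2.9, -6.4]
grip_width: 0.0289
grasp_force: 55.0
```

Run:
```python
from m import *
s=env.read_state();print(s['torque'],s['force'],s['joint_pos'])
```

```text
[-0.5011565  -0.97121934 -0.29901246] [ 3.89280181 -2.93436567 -6.36266142] [-0.685103    0.50638099  1.4655617   0.00277574  1.17011123 -0.51132911]
```

Request:
{"api": "move_arm", "payload": {"commands": "0 0 -7 0.0005 -0.0005 0.0002 0;0 0 -7 0 0 0.0003 0;0 0 -7 0 0 0.0003 0;0 0 -7 0 0 0.0002 0;0 0 -7 0 0 0.0002 0"}}

```text
t: 39.72
eef_pos: [0.553, -0.3409, 0.0747]
ee_rot: [-3.14, 0.0, 0.775]
force: [2.7, -3.8, -7.9]
grip_width: 0.0291
grasp_force: 55.0
```

Request:
{"api": "move_arm", "payload": {"commands": "0 0 -7 0 0 0.0002 0;0 0 -7 0 0 0.0002 0;0 0 -7 0 0 0.0002 0;0 0 -7 0 0 0.0002 0;0 0 -7 0 0 0.0002 0"}}

```text
t: 40.13
eef_pos: [0.5527, -0.3405, 0.0755]
ee_rot: [-3.139, 0.002, 0.165]
force: [2.6, -2.4, -7.6]
grip_width: 0.0291
grasp_force: 55.0
```

Request:
{"api": "move_arm", "payload": {"commands": "0 0 -7 0 0 0.0002 0;0 0 -7 0 0 0.0002 0;0 0 -7 0 0 0.0002 0;0 0 -7 0 0 0.0002 0;0 0 -7 0 0 0.0002 0"}}

```text
t: 40.55
eef_pos: [0.5527, -0.3402, 0.0763]
ee_rot: [-3.14, 0.003, -0.446]
force: [2.6, -2.7, -6.5]
grip_width: 0.029
grasp_force: 55.0
```

Request:
{"api": "move_arm", "payload": {"commands": "0 0 7 0 0 0 0;0 0 7 0 0 0.0002 0;0 0 7 0 0 0.0002 0;0 0 7 0 0 0.0002 0;0 0 7 0 0 0.0002 0"}}

```text
t: 40.97
eef_pos: [0.5528, -0.3395, 0.0768]
ee_rot: [-3.137, 0.001, 0.174]
force: [3.8, -1.5, -8.5]
grip_width: 0.0288
grasp_force: 55.0
```

Request:
{"api": "move_arm", "payload": {"commands": "0 0 7 0 0 0.0002 0;0 0 7 0 0 0.0002 0;0 0 7 0 0 0.0002 0;0 0 7 0 0 0.0002 0;0 0 7 0 0 0.0002 0"}}

```text
t: 41.38
eef_pos: [0.5531, -0.3399, 0.0777]
ee_rot: [-3.138, -0.002, 0.785]
force: [4.4, -3.5, -10.1]
grip_width: 0.0291
grasp_force: 55.0
```

Request:
{"api": "move_arm", "payload": {"commands": "0 0 7 0 0 0.0002 0;0 0 7 0 0 0.0002 0;0 0 7 0 0 0.0002 0;0 0 7 0 0 0.0002 0;0 0 7 0 0 0.0002 0"}}

```text
t: 41.8
eef_pos: [0.5535, -0.3399, 0.0787]
ee_rot: [-3.141, -0.003, 1.396]
force: [5.6, -3.6, -9.9]
grip_width: 0.0289
grasp_force: 55.0
```

Request:
{"api": "move_arm", "payload": {"commands": "0 0 -7 0.0005 -0.0005 0 0;0 0 -7 0 0 0.0002 0;0 0 -7 0 0 0.0002 0;0 0 -7 0 0 0.0002 0;0 0 -7 0 0 0.0002 0"}}

```text
t: 42.22
eef_pos: [0.5531, -0.3407, 0.0796]
ee_rot: [-3.138, -0.0, 0.775]
force: [2.8, -3.9, -8.5]
grip_width: 0.0294
grasp_force: 55.0
```

Request:
{"api": "move_arm", "payload": {"commands": "0 0 -7 0 0 0.0002 0;0 0 -7 0 0 0.0002 0;0 0 -7 0 0 0.0002 0;0 0 -7 0 0 0.0002 0;0 0 -7 0 0 0.0002 0"}}

```text
t: 42.63
eef_pos: [0.5529, -0.3405, 0.0805]
ee_rot: [-3.138, 0.002, 0.165]
force: [2.6, -2.3, -7.6]
grip_width: 0.0293
grasp_force: 55.0
```

Request:
{"api": "move_arm", "payload": {"commands": "0 0 -7 0 0 0.0002 0;0 0 -7 0 0 0.0002 0;0 0 -7 0 0 0.0002 0;0 0 -7 0 0 0.0002 0;0 0 -7 0 0 0.0002 0"}}

```text
t: 43.05
eef_pos: [0.5528, -0.3404, 0.0814]
ee_rot: [-3.14, 0.004, -0.446]
force: [3.2, -1.4, -8.7]
grip_width: 0.0294
grasp_force: 55.0
```

Request:
{"api": "move_arm", "payload": {"commands": "0 0 7 0 0 0 0;0 0 7 0 0 0.0002 0;0 0 7 0 0 0.0002 0;0 0 7 0 0 0.0002 0;0 0 7 0 0 0.0002 0"}}

```text
t: 43.47
eef_pos: [0.5531, -0.3396, 0.082]
ee_rot: [-3.136, 0.001, 0.175]
force: [4.1, -2.0, -9.1]
grip_width: 0.0291
grasp_force: 55.0
```

Request:
{"api": "move_arm", "payload": {"commands": "0 0 7 0 0 0.0002 0;0 0 7 0 0 0.0002 0;0 0 7 0 0 0.0002 0;0 0 7 0 0 0.0002 0;0 0 7 0 0 0.0002 0"}}

```text
t: 43.88
eef_pos: [0.5533, -0.34, 0.0829]
ee_rot: [-3.137, -0.002, 0.785]
force: [3.3, -2.3, -11.1]
grip_width: 0.0292
grasp_force: 55.0
```

Request:
{"api": "move_arm", "payload": {"commands": "0 0 7 0 0 0.0002 0;0 0 7 0 0 0.0002 0;0 0 7 0 0 0.0002 0;0 0 7 0 0 0.0002 0;0 0 7 0 0 0.0002 0"}}

```text
t: 44.3
eef_pos: [0.5538, -0.3401, 0.084]
ee_rot: [-3.14, -0.004, 1.396]
force: [5.2, -2.5, -11.2]
grip_width: 0.0296
grasp_force: 55.0
```

Request:
{"api": "move_arm", "payload": {"commands": "0 0 -7 0 0 0 0;0 0 -7 0 0 0.0002 0;0 0 -7 0 0 0.0002 0;0 0 -7 0 0 0.0002 0;0 0 -7 0 0 0.0002 0"}}

```text
t: 44.72
eef_pos: [0.5534, -0.3407, 0.085]
ee_rot: [-3.139, -0.0, 0.775]
force: [3.3, -3.4, -9.7]
grip_width: 0.0291
grasp_force: 55.0
```

Request:
{"api": "move_arm", "payload": {"commands": "0 0 -7 0 0 0.0002 0;0 0 -7 0 0 0.0002 0;0 0 -7 0 0 0.0002 0;0 0 -7 0 0 0.0002 0;0 0 -7 0 0 0.0002 0"}}

```text
t: 45.13
eef_pos: [0.5531, -0.341, 0.086]
ee_rot: [-3.139, 0.002, 0.164]
force: [2.9, -3.5, -9.5]
grip_width: 0.0293
grasp_force: 55.0
```

Request:
{"api": "move_arm", "payload": {"commands": "0 0 -7 0 0 0.0002 0;0 0 -7 0 0 0.0002 0;0 0 -7 0 0 0.0002 0;0 0 -7 0 0 0.0002 0;0 0 -7 0 0 0.0002 0"}}

```text
t: 45.55
eef_pos: [0.5531, -0.3407, 0.087]
ee_rot: [-3.14, 0.003, -0.447]
force: [4.4, -3.2, -9.7]
grip_width: 0.0288
grasp_force: 55.0
```

Request:
{"api": "move_arm", "payload": {"commands": "0 0 7 0.0003 -0.0005 0 0;0 0 7 0 0 0.0002 0;0 0 7 0 0 0.0002 0;0 0 7 0 0 0.0002 0;0 0 7 0 0 0.0002 0"}}

```text
t: 45.97
eef_pos: [0.5534, -0.3414, 0.0895]
ee_rot: [-3.139, 0.002, 0.176]
force: [1.1, -2.3, -1.7]
grip_width: 0.029
grasp_force: 54.9
```

Request:
{"api": "move_arm", "payload": {"commands": "0 0 7 0 0 0.0002 0;0 0 7 0 0 0.0002 0;0 0 7 0 0 0.0002 0;0 0 7 0 0 0.0002 0;0 0 7 0 0 0.0002 0"}}

```text
t: 46.38
eef_pos: [0.554, -0.3428, 0.0912]
ee_rot: [-3.141, 0.001, 0.786]
force: [1.7, -3.9, -2.5]
grip_width: 0.0292
grasp_force: 54.9
```

Request:
{"api": "move_arm", "payload": {"commands": "0 0 7 0 0 0.0002 0;0 0 7 0 0 0.0002 0;0 0 7 0 0 0.0002 0;0 0 7 0 0 0.0002 0;0 0 7 0 0 0.0002 0"}}

```text
t: 46.8
eef_pos: [0.5541, -0.3429, 0.0924]
ee_rot: [-3.141, 0.001, 1.397]
force: [1.8, -3.5, -1.2]
grip_width: 0.0291
grasp_force: 54.9
```

Request:
{"api": "move_arm", "payload": {"commands": "0 0 -7 0 0 0 0;0 0 -7 0 0 0.0002 0;0 0 -7 0 0 0.0002 0;0 0 -7 0 0 0.0002 0;0 0 -7 0 0 0.0002 0"}}

```text
t: 47.22
eef_pos: [0.5517, -0.3421, 0.0921]
ee_rot: [-3.136, 0.003, 0.775]
force: [-2.7, -3.2, -1.2]
grip_width: 0.029
grasp_force: 55.0
```

Request:
{"api": "move_arm", "payload": {"commands": "0 0 -7 0 0 0.0002 0;0 0 -7 0 0 0.0002 0;0 0 -7 0 0 0.0002 0;0 0 -7 0 0 0.0002 0;0 0 -7 0 0 0.0002 0"}}

```text
t: 47.63
eef_pos: [0.5524, -0.3412, 0.093]
ee_rot: [-3.137, 0.004, 0.164]
force: [-0.9, -1.5, -2.4]
grip_width: 0.029
grasp_force: 54.9
```

Request:
{"api": "move_arm", "payload": {"commands": "0 0 0 0 0 0.005 0;0 0 0 0 0 0.005 0;0 0 0 0 0 0.006 0;0 0 0 0 0 0.007 0;0 0 0 0 0 0.01 0"}}

```text
t: 48.05
eef_pos: [0.5541, -0.3418, 0.1283]
ee_rot: [-3.14, 0.0, 0.171]
force: [1.1, 0.4, -1.2]
grip_width: 0.029
grasp_force: 55.0
```

Request:
{"api": "move_arm", "payload": {"commands": "0 0 0 0 0 0.015 0;0 0 0 0 0 0.015 0;0 0 0 0 0 0.015 0;0 0 0 0 0 0.015 0;0 0 1 0 0 0.013 0"}}

```text
t: 48.47
eef_pos: [0.5549, -0.3425, 0.2036]
ee_rot: [3.14, -0.002, 0.189]
force: [0.5, 0.3, -0.8]
grip_width: 0.029
grasp_force: 55.0
```

Request:
{"api": "move_arm", "payload": {"commands": "0 0 0 0 0.01 0 0;0 0 0 0.002 0.02 0 0;0 0 0 0.002 0.02 0 0;0 0 0 0.002 0.02 0 0;0 0 0 0.002 0.02 0 0"}}

```text
t: 48.88
eef_pos: [0.5619, -0.2506, 0.2005]
ee_rot: [-3.14, 0.001, 0.187]
force: [0.2, -0.4, -2.0]
grip_width: 0.0287
grasp_force: 55.0
```

Request:
{"api": "move_arm", "payload": {"commands": "0 0 0 0.002 0.02 0 0;0 0 0 0.002 0.02 0 0;0 0 0 0.002 0.02 0 0;0 0 0 0.002 0.02 0 0;0 0 0 0.002 0.02 0 0"}}

```text
t: 49.3
eef_pos: [0.5717, -0.1505, 0.2005]
ee_rot: [-3.14, 0.001, 0.188]
force: [0.8, -0.7, -2.4]
grip_width: 0.0292
grasp_force: 55.0
```

Request:
{"api": "move_arm", "payload": {"commands": "0 0 0 0.002 0.02 0 0;0 0 0 0.002 0.02 0 0;0 0 0 0.002 0.02 0 0;0 0 0 0.002 0.02 0 0;0 0 0 0.002 0.02 0 0"}}

```text
t: 49.72
eef_pos: [0.5815, -0.0506, 0.2005]
ee_rot: [-3.14, 0.001, 0.188]
force: [-0.5, 0.5, -0.9]
grip_width: 0.0292
grasp_force: 55.0
```

Request:
{"api": "move_arm", "payload": {"commands": "0 0 0 0.002 0.02 0 0;0 0 0 0.002 0.02 0 0;0 0 0 0.002 0.02 0 0;0 0 0 0.002 0.02 0 0;0 0 0 0.002 0.02 0 0"}}

```text
t: 50.13
eef_pos: [0.5913, 0.0493, 0.2005]
ee_rot: [-3.141, 0.001, 0.188]
force: [-0.4, 0.6, -2.5]
grip_width: 0.0292
grasp_force: 55.0
```

Request:
{"api": "move_arm", "payload": {"commands": "0 0 0 0.005 0.02 0 0;0 0 0 0.005 0.019 0 0;0 0 0 0.005 0.011 0 0;0 0 0 0 0 0 0;0 0 0 0 0 -0.015 0"}}

```text
t: 50.55
eef_pos: [0.6094, 0.098, 0.1891]
ee_rot: [3.14, -0.006, 0.189]
force: [0.4, -0.6, -1.3]
grip_width: 0.0291
grasp_force: 55.0
```

Request:
{"api": "move_arm", "payload": {"commands": "0 0 0 0 0 -0.02 0;0 0 0 0 0 -0.02 0;0 0 0 0 0 -0.02 0;0 0 0 0 0 -0.02 0;0 0 0 0 0 -0.02 0"}}

```text
t: 50.97
eef_pos: [0.6069, 0.0963, 0.085]
ee_rot: [3.141, 0.001, 0.186]
force: [0.3, 0.3, -1.2]
grip_width: 0.0291
grasp_force: 55.0
```

Request:
{"api": "move_arm", "payload": {"commands": "0 0 0 0 0 -0.012 0;0 0 0 0 0 -0.003 0;0 0 0 0 0 -0.002 0;0 0 0 0 0 -0.001 0;0 0 0 0 0 0 0"}}

```text
t: 51.38
eef_pos: [0.6084, 0.0973, 0.0693]
ee_rot: [3.141, -0.002, 0.187]
force: [0.3, 0.0, -1.1]
grip_width: 0.0288
grasp_force: 55.0
```

Request:
{"api": "move_arm", "payload": {"commands": "0 0 0 0 0 -0.002 0;0 0 0 0 0 -0.001 0;0 0 0 0 0 -0.001 0;0 0 0 0 0 -0.001 0;0 0 0 0 0 0 0"}}

```text
t: 51.8
eef_pos: [0.6077, 0.0975, 0.0635]
ee_rot: [3.141, -0.001, 0.187]
force: [0.6, 0.7, 0.3]
grip_width: 0.0291
grasp_force: 55.0
```

Request:
{"api": "move_arm", "payload": {"commands": "0 0 0 0 0 -0.001 0;0 0 0 0 0 -0.001 0;0 0 0 0 0 -0.0005 0;0 0 0 0 0 0 0;0 0 0 0 0 0 0"}}

```text
t: 52.22
eef_pos: [0.6084, 0.0976, 0.0633]
ee_rot: [3.141, -0.002, 0.187]
force: [-4.0, 0.3, 10.7]
grip_width: 0.0291
grasp_force: 55.0
```

Request:
{"api": "move_arm", "payload": {"commands": "0 0 0 0 0 0.0015 0;0 0 0 0 0 0 0.035;0 0 0 0 0 0 0.045;0 0 0 0 0 0 0.045;0 0 0 0 0 0 0.045"}}

```text
t: 52.63
eef_pos: [0.6072, 0.0974, 0.0616]
ee_rot: [-3.142, 0.0, 0.187]
force: [0.6, -0.6, -0.3]
grip_width: 0.0443
grasp_force: 0.0
```

Request:
{"api": "move_arm", "payload": {"commands": "0 0 0 0 0 0.01 0.045;0 0 0 0 0 0.025 0.045;0 0 0 0 0 0.03 0.045;0 0 0 0 0 0.035 0.045;0 0 0 0 0 0.035 0.045"}}

```text
t: 53.05
eef_pos: [0.6067, 0.0974, 0.1984]
ee_rot: [-3.141, 0.001, 0.187]
force: [0.1, -0.0, 0.0]
grip_width: 0.0452
grasp_force: 0.0
```

Request:
{"api": "move_arm", "payload": {"commands": "0 0 0 -0.008 -0.012 0 0.045;0 0 0 -0.012 -0.02 0 0.045;0 0 0 -0.012 -0.02 0 0.045;0 0 0 -0.012 -0.02 0 0.045;0 0 0 -0.012 -0.02 0 0.045"}}

```text
t: 53.47
eef_pos: [0.5508, 0.0047, 0.1978]
ee_rot: [3.141, -0.001, 0.188]
force: [-0.5, 0.5, 0.4]
grip_width: 0.045
grasp_force: 0.0
```

Request:
{"api": "move_arm", "payload": {"commands": "0 0 0 -0.012 -0.02 0 0.045;0 0 0 -0.012 -0.02 0 0.045;0 0 0 -0.012 -0.02 0 0.045;0 0 0 0 -0.0115 0 0.045;0 0 0 0 0 0 0.045"}}

```text
t: 53.88
eef_pos: [0.5155, -0.068, 0.1978]
ee_rot: [3.14, -0.001, 0.184]
force: [-0.3, -0.2, 0.2]
grip_width: 0.0447
grasp_force: 0.0
```

Run:
```python
from m import *
a=snap('top','t6');b=snap('side','s6')
s=env.read_state();print(s['eef_pos'],s['ee_rot'],s['grip_width'])
cv2.imwrite('pics/v7.png',np.hstack([cv2.resize(a[140:280,180:360,::-1],(385,300)),cv2.resize(b[190:310,270:430,::-1],(400,300))]))
```

```text
[ 0.51602013 -0.06605293  0.19754656] [-3.14136288e+00 -1.26602325e-03  1.86020109e-01] 0.04496116074404232
```

View pics/v7.png

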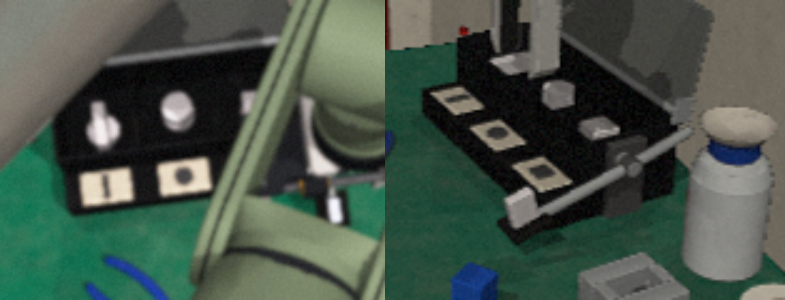

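All three plugs are in their own compartments. Next I pinch the fin and ease the lever up.

Request:
{"api": "move_arm", "payload": {"commands": "0 0 0.5 0 0 -0.03 0.035;0 0 0 0 0 -0.03 0.035;0 0 0 0 0 -0.025 0.035;0 0 0 0 0 -0.02 0.035;0 0 0 0 0 -0.012 0.035", "grip_force": 30}}

```text
t: 54.4
eef_pos: [0.5142, -0.0642, 0.0773]
ee_rot: [-3.139, 0.003, 0.197]
force: [-0.2, -0.2, -0.4]
grip_width: 0.0348
grasp_force: 0.0
```

Request:
{"api": "move_arm", "payload": {"commands": "0 0 0 0 0 -0.008 0.035;0 0 0 0 0 -0.004 0.035;0 0 0 0 0 0 0.035;0 0 0 0 0 0 0.035;0 0 0 0 0 0 0.035"}}

```text
t: 54.82
eef_pos: [0.5165, -0.0662, 0.0692]
ee_rot: [3.141, -0.002, 0.196]
force: [0.0, -0.1, -0.2]
grip_width: 0.0352
grasp_force: 0.0
```

Request:
{"api": "move_arm", "payload": {"commands": "0 0 0 0 0 -0.001 0.025;0 0 0 0 0 -0.001 0.015;0 0 0 0 0 0 0.01;0 0 0 0 0 0 0;0 0 0 0 0 0 0"}}

```text
t: 55.23
eef_pos: [0.5152, -0.0649, 0.0663]
ee_rot: [-3.139, -0.0, 0.195]
force: [-0.9, 5.3, 3.4]
grip_width: 0.0098
grasp_force: 30.0
```

Request:
{"api": "move_arm", "payload": {"commands": "0 0 0 0 0 0 0;0 0 0 0 0 0 0;0 0 0 0 0 0 0;0 0 0 0 0 0 0;0 0 0 0 0 0 0"}}

```text
t: 55.65
eef_pos: [0.5152, -0.0649, 0.0662]
ee_rot: [-3.139, -0.0, 0.195]
force: [-1.6, 5.8, 2.9]
grip_width: 0.0096
grasp_force: 30.0
```

Request:
{"api": "move_arm", "payload": {"commands": "0 0 0 0 0.0005 0.0011 0;0 0 0 0 0.0005 0.0011 0;0 0 0 0 0 0.0011 0;0 0 0 0.0001 0 0.0011 0;0 0 0 0.0001 0 0.0011 0"}}

```text
t: 56.07
eef_pos: [0.515, -0.0649, 0.0709]
ee_rot: [-3.141, 0.001, 0.196]
force: [2.4, 2.9, -7.5]
grip_width: 0.0097
grasp_force: 30.0
```

Request:
{"api": "move_arm", "payload": {"commands": "0 0 0 0.0001 0 0.0011 0;0 0 0 0.0001 0 0.0011 0;0 0 0 0.0001 0 0.0011 0;0 0 0 0.0001 0 0.0011 0;0 0 0 0.0001 0 0.0011 0"}}

```text
t: 56.48
eef_pos: [0.5152, -0.0648, 0.0768]
ee_rot: [-3.141, 0.002, 0.196]
force: [0.4, 3.1, -8.2]
grip_width: 0.0098
grasp_force: 30.0
```

Request:
{"api": "move_arm", "payload": {"commands": "0 0 0 0.0001 0 0.0011 0;0 0 0 0.0001 0 0.0011 0;0 0 0 0.0002 0 0.0011 0;0 0 0 0.0002 0 0.0011 0;0 0 0 0.0002 0.0001 0.0011 0"}}

```text
t: 56.9
eef_pos: [0.5159, -0.0647, 0.0823]
ee_rot: [-3.141, 0.002, 0.196]
force: [-2.5, 4.3, -7.0]
grip_width: 0.0092
grasp_force: 30.0
```

Request:
{"api": "move_arm", "payload": {"commands": "0 0 0 0.0002 0 0.0011 0;0 0 0 0.0002 0 0.0011 0;0 0 0 0.0002 0.0001 0.001 0;0 0 0 0.0002 0 0.001 0;0 0 0 0.0002 0.0001 0.001 0"}}

```text
t: 57.32
eef_pos: [0.5169, -0.0645, 0.0875]
ee_rot: [-3.141, 0.002, 0.196]
force: [-1.9, 3.6, -5.7]
grip_width: 0.0096
grasp_force: 30.0
```

Request:
{"api": "move_arm", "payload": {"commands": "0 0 0 0.0002 0 0.001 0;0 0 0 0.0003 0.0001 0.001 0;0 0 0 0.0003 0 0.001 0;0 0 0 0.0003 0.0001 0.001 0;0 0 0 0.0003 0 0.001 0"}}

```text
t: 57.73
eef_pos: [0.5182, -0.0643, 0.0925]
ee_rot: [-3.141, 0.002, 0.196]
force: [-2.7, 4.9, -6.2]
grip_width: 0.0097
grasp_force: 30.0
```

Request:
{"api": "move_arm", "payload": {"commands": "0 0 0 0.0003 0.0001 0.001 0;0 0 0 0.0003 0 0.001 0;0 0 0 0.0003 0.0001 0.001 0;0 0 0 0.0003 0 0.001 0;0 0 0 0.0003 0.0001 0.001 0"}}

```text
t: 58.15
eef_pos: [0.5197, -0.064, 0.0976]
ee_rot: [-3.141, 0.002, 0.196]
force: [-3.1, 4.0, -5.5]
grip_width: 0.0095
grasp_force: 30.0
```

Request:
{"api": "move_arm", "payload": {"commands": "0 0 0 0.0003 0.0001 0.001 0;0 0 0 0.0004 0 0.001 0;0 0 0 0.0004 0.0001 0.001 0;0 0 0 0.0004 0.0001 0.001 0;0 0 0 0.0004 0.0001 0.001 0"}}

```text
t: 58.57
eef_pos: [0.5216, -0.0636, 0.1026]
ee_rot: [-3.141, 0.002, 0.196]
force: [-3.6, 3.7, -4.8]
grip_width: 0.01
grasp_force: 30.0
```

Request:
{"api": "move_arm", "payload": {"commands": "0 0 0 0.0004 0.0001 0.001 0;0 0 0 0.0004 0 0.001 0;0 0 0 0.0004 0.0001 0.001 0;0 0 0 0.0004 0.0001 0.001 0;0 0 0 0.0004 0.0001 0.001 0"}}

```text
t: 58.98
eef_pos: [0.5237, -0.0632, 0.1077]
ee_rot: [-3.141, 0.002, 0.196]
force: [-3.3, 4.1, -5.9]
grip_width: 0.0097
grasp_force: 30.0
```

Request:
{"api": "move_arm", "payload": {"commands": "0 0 0 0.0004 0.0001 0.0008 0;0 0 0 0.0004 0 0.0008 0;0 0 0 0.0004 0.0001 0.0008 0;0 0 0 0.0004 0.0001 0.0008 0;0 0 0 0.0004 0.0001 0.0008 0"}}

```text
t: 59.4
eef_pos: [0.5256, -0.0629, 0.1117]
ee_rot: [-3.141, 0.002, 0.196]
force: [-4.3, 4.6, -5.0]
grip_width: 0.0098
grasp_force: 30.0
```

Request:
{"api": "move_arm", "payload": {"commands": "0 0 0 0.0004 0.0001 0.0007 0;0 0 0 0.0003 0.0001 0.0006 0;0 0 0 0.0003 0 0.0006 0;0 0 0 0.0003 0.0001 0.0006 0;0 0 0 0.0003 0.0001 0.0006 0"}}

```text
t: 59.82
eef_pos: [0.5272, -0.0625, 0.1149]
ee_rot: [-3.141, 0.002, 0.196]
force: [-3.7, 3.6, -4.4]
grip_width: 0.0094
grasp_force: 30.0
```

Request:
{"api": "move_arm", "payload": {"commands": "0 0 0 0.0003 0.0001 0.0006 0;0 0 0 0.0003 0 0.0006 0;0 0 0 0.0003 0.0001 0.0005 0;0 0 0 0.0003 0 0.0005 0;0 0 0 0.0002 0 0.0005 0"}}

```text
t: 60.23
eef_pos: [0.5287, -0.0623, 0.1176]
ee_rot: [-3.141, 0.002, 0.196]
force: [-3.8, 4.1, -5.1]
grip_width: 0.0096
grasp_force: 30.0
```

Close to the stop, so I continue until the force rises.

Request:
{"api": "move_arm", "payload": {"commands": "0 0 0 0.0002 0 0.0005 0;0 0 0 0.0002 0 0.0005 0;0 0 0 0.0002 0 0.0005 0;0 0 0 0.0002 0 0.0005 0;0 0 0 0 0 0 0"}}

```text
t: 60.65
eef_pos: [0.5299, -0.0621, 0.1198]
ee_rot: [-3.141, 0.001, 0.196]
force: [-3.1, 4.8, -4.3]
grip_width: 0.0094
grasp_force: 30.0
```

Request:
{"api": "move_arm", "payload": {"commands": "0 0 0 0.0002 0 0.0005 0;0 0 0 0.0002 0 0.0005 0;0 0 0 0 0 0.0005 0;0 0 0 0 0 0.0005 0;0 0 0 0 0 0 0"}}

```text
t: 61.07
eef_pos: [0.53, -0.062, 0.1201]
ee_rot: [-3.14, 0.002, 0.196]
force: [-0.1, 4.2, -15.8]
grip_width: 0.0095
grasp_force: 30.0
```

Request:
{"api": "move_arm", "payload": {"commands": "0 0 0 0 0 0 0.02;0 0 0 0 0 0 0.03;0 0 0 0 0 0 0.03;0 0 0 0 0 0 0.03;0 0 0 0 0 0.01 0.03"}}

```text
t: 61.48
eef_pos: [0.531, -0.0631, 0.1319]
ee_rot: [3.141, 0.0, 0.196]
force: [-0.7, -0.1, -0.9]
grip_width: 0.0298
grasp_force: 0.0
```

Request:
{"api": "move_arm", "payload": {"commands": "0 0 0 0 0 0.015 0.03;0 0 0 0 0 0.03 0.03;0 0 0 0 -0.02 0.03 0.03;0 0 0 -0.02 -0.03 0.03 0.03;0 0 0 -0.02 -0.03 0 0.03"}}

```text
t: 61.9
eef_pos: [0.4977, -0.1415, 0.242]
ee_rot: [3.132, -0.013, 0.199]
force: [0.2, -1.7, 0.3]
grip_width: 0.0301
grasp_force: 0.0
```

Request:
{"api": "move_arm", "payload": {"commands": "0 0 0 -0.02 -0.03 0 0.03;0 0 0 -0.02 -0.03 0 0.03;0 0 0 -0.02 -0.03 0 0.03;0 0 0 -0.02 -0.03 0 0.03;0 0 0 0 0 0 0.03"}}

```text
t: 62.32
eef_pos: [0.4106, -0.2647, 0.2353]
ee_rot: [3.136, 0.0, 0.189]
force: [0.5, 0.3, 0.2]
grip_width: 0.0301
grasp_force: 0.0
```

Run:
```python
from m import *
a=snap('top','t8');b=snap('side','s8')
s=env.read_state();print(s['eef_pos'],s['force'],s['t'])
cv2.imwrite('pics/v8.png',np.hstack([cv2.resize(a[140:320,150:400,::-1],(400,300)),cv2.resize(b[190:310,270:430,::-1],(400,300))]))
x=cv2.imread('pics/side0.png').astype(int);y=b[:,:,::-1].astype(int)
d=np.abs(x-y)[200:270,300:400].sum(2);print('diff case region',d.mean())
```

```text
[ 0.41292105 -0.26074634  0.23479403] [-0.12481115  0.53827856  0.06694284] 62.4167
diff case region 73.11328571428571
```

View pics/v8.png

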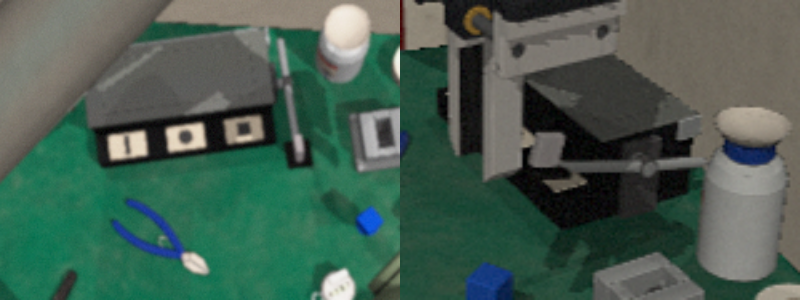

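The lid looks shut. I check the lever and lid against the first picture.

Run:
```python
import cv2,numpy as np
x=cv2.imread('pics/top0.png',0);y=cv2.imread('pics/t8.png',0)
for n,(r0,r1,c0,c1) in {'fin':(215,242,326,346),'lidfront':(195,222,215,325),'lever':(160,215,318,345)}.items():
    t=x[r0:r1,c0:c1]; res=cv2.matchTemplate(cv2.resize(y[r0-6:r1+6,c0-6:c1+6],None,fx=4,fy=4),cv2.resize(t,None,fx=4,fy=4),cv2.TM_CCOEFF_NORMED)
    _,v,_,p=cv2.minMaxLoc(res);print(n,v,(np.array(p)-24)/4)
```

```text
fin 0.9741688370704651 [-0.25 -0.5 ]
lidfront 0.9405019879341125 [ 0.   -0.25]
lever 0.8535866141319275 [-0.25 -0.5 ]
```

```bash
python3 -c "
from rig import env
print(env.sign_off())"
```

```text
the job is handed in; nothing more can be done
None
```

I handed the job in at about 62 s: the bar, round and square plugs were seen standing in their matching compartments, then I eased the lever up to its stop and the lid is shut, the cutters and marker pen untouched.

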